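Line up and cap riser blocks at the flip stop

ROBOT

A 7-joint arm with a two-finger parallel gripper is mounted at the origin on the work surface. World frame = base frame: x ahead of the robot, y to its left, z up, the work surface at z = 0. Lengths are in m, angles in rad, forces in N, time in s.
With the tool pointing down it reaches from about 0.425 to 0.925 m from the base axis. Payload 6.8 kg.
Tool frame: the origin (TCP) lies on the centre line of the jaws, within the pads' length; the fingertips stand 17 mm ahead of it and the grasp point (between the pads) lies 2 mm behind it; z points along the fingers, x is the direction in which the jaws open and shut, and the axes are right-handed (so a half turn about z gives the same grasp; the last joint's range is limited). The gripper opens to 85 mm and grips with 20 to 120 N. Pads are 22 mm wide; open, the fingers measure 114 mm over their backs; the gripper's body (76 mm by 85 mm) begins 54 mm behind the grasp point. The pads swing forward as they close: fully open they stand 13 mm farther back than shut.
Start: joints at [1.011, 0.477, 0.022, 1.555, -0.011, 1.109, -0.083], TCP at [0.295, -0.607, 0.248] pointing down, gripper open.
Joint ranges: [-2.96, 2.96], [-0.34, 2.1], [-1.41, 1.46], [0.24, 2.44], [-1.37, 4.51], [0.17, 1.92], [-2.96, 2.96]. Speed limits (rad/s): [2.39, 2.39, 3.14, 3.14, 3.14, 3.14, 3.14].

INTERFACE

Orientations are given as a rotation vector (axis times angle).
In Python, from bench import r gives the robot as it stands.
- The arm moves only by the tool arm_command, never from a script. Its argument "increments" is a list of rows, each a list of 3 entries, a list of its own where there are three numbers: the shift along the world's x, y, z in m, then the turn, a rotation vector about the world's x, y, z in rad, then the opening in per cent of the stroke, from 0 (shut) to 100 (fully open). A call has 1 to 10 rows; each row is the pose to reach, as a shift and turn from the pose commanded when the call began; what a row does not reach only later rows make up. A row lasts 1/10 s, in which the tool goes at most 50 mm and 8.59 degrees, less where a joint would pass 70% of its speed; a pose out of reach is approached as far as the arm can. A call with a gripper value outside its range is refused whole. The fingers move at their own pace and stop on an object; "newtons" is the grip in N (left out, the last holds). Time passes only in rows, so rows that repeat a pose let the fingers close. It gives the time, the measured TCP pose, the force and the opening at its end, in the units of the state.
- r.get_obs(): the state, without advancing time (a new reading comes with each control period).
- r.grab_frame(name): name is "side" or "top" or "wrist"; returns the picture (480x640x3 uint8, blue, green, red); there is no depth.
- r.camera_model(name): a dict with "camera_matrix" (3x3 intrinsics, pixels), "camera_from_world" (4x4, takes a point from world to camera coordinates). Camera axes: x right, y down, z forward; pixel columns grow to the right and rows downward; lengths in m; the calibration is good to about 2 mm. A picture is of the moment at which its call begins: read the wrist's pose just before it. camera_model takes no time and is no camera call; for the wrist camera it gives the pose at the moment of the call.
- r.hand_in(): hands the job in, once; it reports no verdict.
The state is a dict: "clock": time; "joints": joint angles; "qvel": joint speeds; "tau": joint torques, N m; "tcp_pos": TCP position; "orientation": TCP orientation; "contact_force": force on the tool from outside, world axes, zero at the start; "moment": the same for the moment, N m; "grip_width": finger opening in m.
Only numpy, scipy, OpenCV 4.12 (cv2) and the standard library are available. Lean on these libraries where they do the work, as an engineer would, in place of code of your own. Each camera call takes 0.05 s, during which the arm holds its last target. There are 200 camera calls.

TASK

Get the hardwood engine-riser blocks ready for gang drilling: first flip the red stop all the way down across the bed, then line up every block on the bed, long side snug along the fence, and push them together end to end until the row sits tight against the red stop. Only then lay one aluminium plate on each block, square and centred so that an even edge of wood shows all round and nothing overhangs (a plate may be left over), with the stop still down and the other things on the bench left alone.

Things in the scene. Friction and masses are not known exactly. Their poses are not given: they have to be found in the camera images.
- bed: drilling bed fixed on the bench: dark phenolic board 120 mm wide (own x -75 to +45 mm), 480 mm long (own y), top 15 mm above the bench; aluminium fence along its far edge: front face at own x +15 mm, 26 mm thick, top 33 mm above the bench. Origin on the bench below it; own y along the fence, own x from the open side (near the robot) to the fence. Place and yaw vary.
- stop: fixed dark steel carriage on the fence, at varying places along it, with the red flag hinged on it. Axes as the bed's; origin on the bench, fence front face at own x -13 mm. The carriage spans own y +7 to +37 mm, x -17 to +37 mm, up to 55 mm high. With the flag down, stock comes from own -y and is pushed against the flag's face, the plane own y = -6 mm.
- flag (a joint): red flag's hinge, rad; axis along the fence, 50 mm above the bench. 0 = parked, leaning 0.26 rad back beyond upright (tip towards own +x of the stop); growing values swing it over the top and forward, towards the robot; 1.83 = fully down on its end stop, level across the bed. Starts at 0 to 0.35. Friction (0.05 N m) holds it at any angle: it must be pressed all the way down.
- flag_hinge (a point): the hinge axis at the middle of the flag (own x = 0, y = 0, 50 mm above the bench, in the stop's frame)
- flag_tip (a point): on the flag's middle line, 78 mm from the hinge axis. The arm is 12 mm thick along the fence, 16 mm deep, 80 mm long from the axis. A paddle under it (24 mm deeper, 20 to 72 mm from the axis) fills the path when down, 3 mm above the bed. A tab (60 to 78 mm from the axis, 12 mm deep) sticks out to own y +30 mm, away from the stock, to push by.
- block_a: pale hardwood block, 50 mm (own x) x 68 mm (own y) x 44 mm high, 0.11 kg. Origin at the centre of its underside, z up. All blocks are alike; there may be three or four of them (None if absent).
- block_b: pale hardwood block, 50 mm (own x) x 68 mm (own y) x 44 mm high, 0.11 kg. Origin at the centre of its underside, z up. All blocks are alike; there may be three or four of them (None if absent).
- block_c: pale hardwood block, 50 mm (own x) x 68 mm (own y) x 44 mm high, 0.11 kg. Origin at the centre of its underside, z up. All blocks are alike; there may be three or four of them (None if absent).
- block_d: pale hardwood block, 50 mm (own x) x 68 mm (own y) x 44 mm high, 0.11 kg. Origin at the centre of its underside, z up. All blocks are alike; there may be three or four of them (None if absent).
- plate_a: aluminium cap plate, 44 mm (own x) x 62 mm (own y) x 8 mm thick, 0.06 kg, two dark dots on top. Origin at the centre of its underside, z up. All plates are alike; there are always four, so one may be spare. They start in two piles of two, flat on the bench.
- plate_b: aluminium cap plate, 44 mm (own x) x 62 mm (own y) x 8 mm thick, 0.06 kg, two dark dots on top. Origin at the centre of its underside, z up. All plates are alike; there are always four, so one may be spare. They start in two piles of two, flat on the bench.
- plate_c: aluminium cap plate, 44 mm (own x) x 62 mm (own y) x 8 mm thick, 0.06 kg, two dark dots on top. Origin at the centre of its underside, z up. All plates are alike; there are always four, so one may be spare. They start in two piles of two, flat on the bench.
- plate_d: aluminium cap plate, 44 mm (own x) x 62 mm (own y) x 8 mm thick, 0.06 kg, two dark dots on top. Origin at the centre of its underside, z up. All plates are alike; there are always four, so one may be spare. They start in two piles of two, flat on the bench.
- oil_bottle: bystander: blue plastic oil bottle, 60 mm diameter, 120 mm tall, yellow cap. Leave alone.
- grease_tin: bystander: green tin, 72 mm diameter, 65 mm tall. Leave alone.
- square_offcut: bystander: dark wood offcut, 90 x 50 x 30 mm. Leave alone.
- bearing: bystander: steel bearing ring lying flat, 70 mm outside diameter, 20 mm high. Leave alone.
- socket: bystander: steel socket standing up, 32 mm diameter, 40 mm tall. Leave alone.
- spanner: bystander: open-ended spanner lying on the bench. Leave alone.

How it is judged:
On the way, in this order (a step that is already met when the one before it is completed fails the run):
1. the red stop is fully down (value of joint flag above 1.76 rad), for 0.2 s.
2. with the stop down, every block stands on the bed against the fence, end to end in one row against the stop (value of joint flag above 1.76 rad and x of block_a in the frame of stop between -0.0425 and -0.035 m and z of block_a in the frame of stop between 0.011 and 0.019 m and angle between each of block_a, block_b, block_c, block_d's own z axis and vertical below 0.06 rad and angle between the x axis of each of block_a, block_b, block_c, block_d and the x axis of stop, either way round below 0.06 rad and x of block_b in the frame of stop between -0.0425 and -0.035 m and z of block_b in the frame of stop between 0.011 and 0.019 m and x of block_c in the frame of stop between -0.0425 and -0.035 m and z of block_c in the frame of stop between 0.011 and 0.019 m and x of block_d in the frame of stop between -0.0425 and -0.035 m and z of block_d in the frame of stop between 0.011 and 0.019 m and (y of block_a in the frame of stop between -0.044 and -0.036 m or y of block_a in the frame of stop between -0.113 and -0.104 m or (y of block_a in the frame of stop between -0.182 and -0.172 m and (y of block_b in the frame of stop between -0.113 and -0.104 m or y of block_c in the frame of stop between -0.113 and -0.104 m or y of block_d in the frame of stop between -0.113 and -0.104 m)) or (y of block_a in the frame of stop between -0.251 and -0.24 m and (y of block_b in the frame of stop between -0.182 and -0.172 m or y of block_c in the frame of stop between -0.182 and -0.172 m or y of block_d in the frame of stop between -0.182 and -0.172 m))) and (y of block_b in the frame of stop between -0.044 and -0.036 m or y of block_b in the frame of stop between -0.113 and -0.104 m or (y of block_b in the frame of stop between -0.182 and -0.172 m and (y of block_a in the frame of stop between -0.113 and -0.104 m or y of block_c in the frame of stop between -0.113 and -0.104 m or y of block_d in the frame of stop between -0.113 and -0.104 m)) or (y of block_b in the frame of stop between -0.251 and -0.24 m and (y of block_a in the frame of stop between -0.182 and -0.172 m or y of block_c in the frame of stop between -0.182 and -0.172 m or y of block_d in the frame of stop between -0.182 and -0.172 m))) and (y of block_c in the frame of stop between -0.044 and -0.036 m or y of block_c in the frame of stop between -0.113 and -0.104 m or (y of block_c in the frame of stop between -0.182 and -0.172 m and (y of block_a in the frame of stop between -0.113 and -0.104 m or y of block_b in the frame of stop between -0.113 and -0.104 m or y of block_d in the frame of stop between -0.113 and -0.104 m)) or (y of block_c in the frame of stop between -0.251 and -0.24 m and (y of block_a in the frame of stop between -0.182 and -0.172 m or y of block_b in the frame of stop between -0.182 and -0.172 m or y of block_d in the frame of stop between -0.182 and -0.172 m))) and (y of block_d in the frame of stop between -0.044 and -0.036 m or y of block_d in the frame of stop between -0.113 and -0.104 m or (y of block_d in the frame of stop between -0.182 and -0.172 m and (y of block_a in the frame of stop between -0.113 and -0.104 m or y of block_b in the frame of stop between -0.113 and -0.104 m or y of block_c in the frame of stop between -0.113 and -0.104 m)) or (y of block_d in the frame of stop between -0.251 and -0.24 m and (y of block_a in the frame of stop between -0.182 and -0.172 m or y of block_b in the frame of stop between -0.182 and -0.172 m or y of block_c in the frame of stop between -0.182 and -0.172 m))) and (y of block_a in the frame of stop between -0.044 and -0.036 m or y of block_b in the frame of stop between -0.044 and -0.036 m or y of block_c in the frame of stop between -0.044 and -0.036 m or y of block_d in the frame of stop between -0.044 and -0.036 m)), for 0.2 s.
3. every block in the row has a plate centred on it (((x of plate_a in the frame of block_a between -0.004 and 0.004 m and y of plate_a in the frame of block_a between -0.004 and 0.004 m and z of plate_a in the frame of block_a between 0.04 and 0.047 m and angle between the x axis of plate_a and the x axis of block_a, either way round below 0.07 rad and linear speed of plate_a below 0.03 m/s) or (x of plate_b in the frame of block_a between -0.004 and 0.004 m and y of plate_b in the frame of block_a between -0.004 and 0.004 m and z of plate_b in the frame of block_a between 0.04 and 0.047 m and angle between the x axis of plate_b and the x axis of block_a, either way round below 0.07 rad and linear speed of plate_b below 0.03 m/s) or (x of plate_c in the frame of block_a between -0.004 and 0.004 m and y of plate_c in the frame of block_a between -0.004 and 0.004 m and z of plate_c in the frame of block_a between 0.04 and 0.047 m and angle between the x axis of plate_c and the x axis of block_a, either way round below 0.07 rad and linear speed of plate_c below 0.03 m/s) or (x of plate_d in the frame of block_a between -0.004 and 0.004 m and y of plate_d in the frame of block_a between -0.004 and 0.004 m and z of plate_d in the frame of block_a between 0.04 and 0.047 m and angle between the x axis of plate_d and the x axis of block_a, either way round below 0.07 rad and linear speed of plate_d below 0.03 m/s)) and ((x of plate_a in the frame of block_b between -0.004 and 0.004 m and y of plate_a in the frame of block_b between -0.004 and 0.004 m and z of plate_a in the frame of block_b between 0.04 and 0.047 m and angle between the x axis of plate_a and the x axis of block_b, either way round below 0.07 rad and linear speed of plate_a below 0.03 m/s) or (x of plate_b in the frame of block_b between -0.004 and 0.004 m and y of plate_b in the frame of block_b between -0.004 and 0.004 m and z of plate_b in the frame of block_b between 0.04 and 0.047 m and angle between the x axis of plate_b and the x axis of block_b, either way round below 0.07 rad and linear speed of plate_b below 0.03 m/s) or (x of plate_c in the frame of block_b between -0.004 and 0.004 m and y of plate_c in the frame of block_b between -0.004 and 0.004 m and z of plate_c in the frame of block_b between 0.04 and 0.047 m and angle between the x axis of plate_c and the x axis of block_b, either way round below 0.07 rad and linear speed of plate_c below 0.03 m/s) or (x of plate_d in the frame of block_b between -0.004 and 0.004 m and y of plate_d in the frame of block_b between -0.004 and 0.004 m and z of plate_d in the frame of block_b between 0.04 and 0.047 m and angle between the x axis of plate_d and the x axis of block_b, either way round below 0.07 rad and linear speed of plate_d below 0.03 m/s)) and ((x of plate_a in the frame of block_c between -0.004 and 0.004 m and y of plate_a in the frame of block_c between -0.004 and 0.004 m and z of plate_a in the frame of block_c between 0.04 and 0.047 m and angle between the x axis of plate_a and the x axis of block_c, either way round below 0.07 rad and linear speed of plate_a below 0.03 m/s) or (x of plate_b in the frame of block_c between -0.004 and 0.004 m and y of plate_b in the frame of block_c between -0.004 and 0.004 m and z of plate_b in the frame of block_c between 0.04 and 0.047 m and angle between the x axis of plate_b and the x axis of block_c, either way round below 0.07 rad and linear speed of plate_b below 0.03 m/s) or (x of plate_c in the frame of block_c between -0.004 and 0.004 m and y of plate_c in the frame of block_c between -0.004 and 0.004 m and z of plate_c in the frame of block_c between 0.04 and 0.047 m and angle between the x axis of plate_c and the x axis of block_c, either way round below 0.07 rad and linear speed of plate_c below 0.03 m/s) or (x of plate_d in the frame of block_c between -0.004 and 0.004 m and y of plate_d in the frame of block_c between -0.004 and 0.004 m and z of plate_d in the frame of block_c between 0.04 and 0.047 m and angle between the x axis of plate_d and the x axis of block_c, either way round below 0.07 rad and linear speed of plate_d below 0.03 m/s)) and ((x of plate_a in the frame of block_d between -0.004 and 0.004 m and y of plate_a in the frame of block_d between -0.004 and 0.004 m and z of plate_a in the frame of block_d between 0.04 and 0.047 m and angle between the x axis of plate_a and the x axis of block_d, either way round below 0.07 rad and linear speed of plate_a below 0.03 m/s) or (x of plate_b in the frame of block_d between -0.004 and 0.004 m and y of plate_b in the frame of block_d between -0.004 and 0.004 m and z of plate_b in the frame of block_d between 0.04 and 0.047 m and angle between the x axis of plate_b and the x axis of block_d, either way round below 0.07 rad and linear speed of plate_b below 0.03 m/s) or (x of plate_c in the frame of block_d between -0.004 and 0.004 m and y of plate_c in the frame of block_d between -0.004 and 0.004 m and z of plate_c in the frame of block_d between 0.04 and 0.047 m and angle between the x axis of plate_c and the x axis of block_d, either way round below 0.07 rad and linear speed of plate_c below 0.03 m/s) or (x of plate_d in the frame of block_d between -0.004 and 0.004 m and y of plate_d in the frame of block_d between -0.004 and 0.004 m and z of plate_d in the frame of block_d between 0.04 and 0.047 m and angle between the x axis of plate_d and the x axis of block_d, either way round below 0.07 rad and linear speed of plate_d below 0.03 m/s))), for 0.2 s.
At the end, for the whole second after the job is handed in: Flag down (to 0.07 rad); blocks upright on the bed, within 4.5 mm of the fence and square to 0.06 rad, end to end: 1st within 4 mm of the stop, 2nd 5 mm, 3rd 6, 4th 7 of its place in a gapless row; on each block a flat plate centred to 4 mm each way, square to 0.07 rad; all at rest (all of step 2 and all of step 3 and linear speed of each of block_a, block_b, block_c, block_d below 0.03 m/s); the robot touches nothing.
It fails at once if a bystander is pushed more than 40 mm from its place (distance of any of oil_bottle, grease_tin, square_offcut, bearing, socket, spanner from where it was at the start of the episode above 0.04 m).
Of block_a, block_b, block_c, block_d only 3 to 4 are there at a start; the rules pass over those that are not, and their reading is None.
At some moment in a run one of block_a, block_b, block_c, block_d may be knocked a few centimetres aside while the robot is not near it.
Once in a run the grip may slacken for a moment while it holds something.
It also fails if it takes over 210 s, if anything falls off the work surface, if the arm or the gripper's body presses on something with over 40 N, if the wrist force passes 120 N, or if a joint passes its speed limit or range.

## Working session

There is one attempt and no reset: what is moved stays moved. The work goes in short steps, Python scripts to look and compute and a tool call to move; the robot and the scene stay as the last step left them, time stands still between calls to the robot, and variables do not carry over. Pictures are saved under pics/ and viewed, about 12 in all and at most 16, crops included, and the job is handed in when it is done.

Besides the shell and the picture viewer there is one more tool, called after "Call:" as name(argument=value, ...), one argument or row to a line, values as JSON. arm_command: Moves the arm, as the interface text tells. Its arguments: {"type":"object","properties":{"increments":{"type":"array","items":{"type":"array"}},"newtons":{"type":"number"}},"required":["increments"]}

```bash
ls; mkdir -p pics; python3 - <<'E'
from bench import r
import cv2,numpy as np
np.set_printoptions(precision=4,suppress=True)
print(r.get_obs())
for n in ("top","side"):
    im=r.grab_frame(n); cv2.imwrite(f"pics/{n}0.png",im)
    m=r.camera_model(n); print(n,m["camera_matrix"],m["camera_from_world"])
E
```

```text
pics
{'clock': 0.0, 'joints': array([ 1.0109,  0.4778,  0.0224,  1.5565, -0.0115,  1.1093, -0.0831]), 'qvel': array([ 0.0002, -0.0001,  0.0006,  0.0013, -0.0003,  0.0008, -0.0003]), 'tau': array([  0.0011, -59.6448,   1.6085, -28.1197,   0.0125,   0.0094,
        -0.    ]), 'tcp_pos': array([ 0.2944, -0.6068,  0.2473]), 'orientation': array([-2.6619,  1.667 ,  0.0026]), 'contact_force': array([-0.176 ,  0.1094,  0.4457]), 'moment': array([0.0583, 0.018 , 0.008 ]), 'grip_width': 0.08529281062020096}
top [[526.5711   0.     324.7992]
 [  0.     526.5711 240.1071]
 [  0.       0.       1.    ]] [[ 0.0126 -0.9999  0.0035 -0.0263]
 [-0.9962 -0.0128 -0.0865  0.6228]
 [ 0.0865 -0.0024 -0.9963  1.3659]
 [ 0.      0.      0.      1.    ]]
side [[578.7313   0.     324.1366]
 [  0.     578.7313 238.5646]
 [  0.       0.       1.    ]] [[-0.9984 -0.0558 -0.0017  0.5874]
 [-0.027   0.5091 -0.8603  0.1041]
 [ 0.0489 -0.8589 -0.5098  1.2428]
 [ 0.      0.      0.      1.    ]]
```

View pics/top0.png

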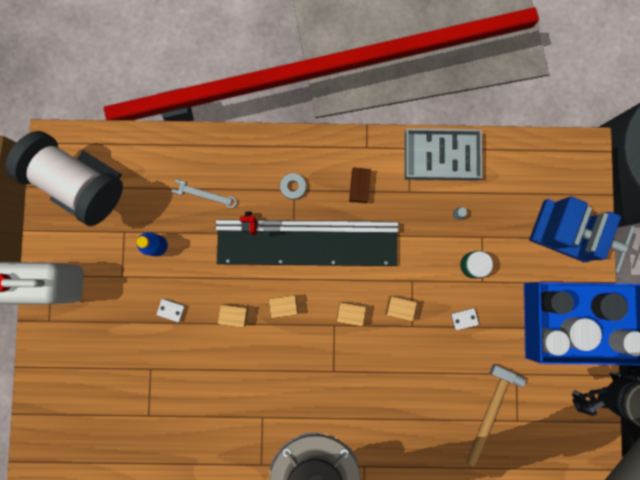

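View pics/side0.png

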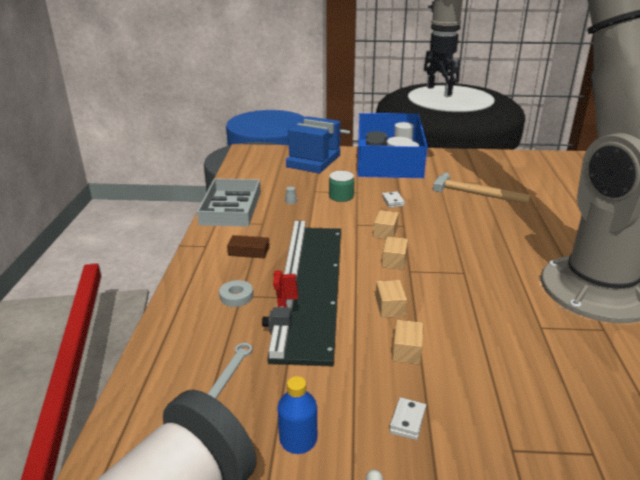

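The top view shows the bed at cols 217–398, rows 222–265, with the stop at (250,222). There are four blocks near (233,315), (284,306), (352,313) and (403,307), and plate piles at (170,310) and (465,319). The side view agrees, with the flag parked upright.

```bash
cat > h.py <<'E'
from bench import r
import cv2,numpy as np
np.set_printoptions(precision=4,suppress=True)
def ray(m,px,z):
    K=m["camera_matrix"];T=m["camera_from_world"];R=T[:3,:3];c=-R.T@T[:3,3]
    px=np.atleast_2d(px).astype(float)
    d=(R.T@np.linalg.inv(K)@np.c_[px,np.ones(len(px))].T).T
    return c+d*((z-c[2])/d[:,2])[:,None]
def proj(m,p):
    T=m["camera_from_world"];q=np.atleast_2d(p)@T[:3,:3].T+T[:3,3];q=q@m["camera_matrix"].T
    return q[:,:2]/q[:,2:]
def rect(P):
    """centre, short, long, yaw of the SHORT axis (world, mod pi) of xy points"""
    (c,(w,h),a)=cv2.minAreaRect((np.asarray(P)[:,:2]*1000).astype(np.float32))
    a=np.radians(a)
    if w>h: w,h,a=h,w,a+np.pi/2
    a=(a+np.pi/2)%np.pi-np.pi/2
    return np.array(c)/1000,w,h,a
def blobs(mask,lo,hi=1e9):
    mask=mask.astype(np.uint8)
    cs,_=cv2.findContours(mask,cv2.RETR_EXTERNAL,cv2.CHAIN_APPROX_NONE)
    return [c[:,0] for c in cs if lo<cv2.contourArea(c)<hi]
def shot(n):
    m=r.camera_model(n);return r.grab_frame(n),m
E
python3 - <<'E'
from h import *
im=cv2.imread("pics/top0.png");m=r.camera_model("top")
hsv=cv2.cvtColor(im,cv2.COLOR_BGR2HSV)
for p in [(233,310),(284,302),(300,340),(250,250),(170,306),(465,316),(300,225),(248,219)]: print(p,hsv[p[1],p[0]])
roi=np.zeros(im.shape[:2],bool);roi[200:340,140:500]=1
H,S,V=[hsv[...,i].astype(int) for i in range(3)]
print("bed");
for c in blobs(roi&(V<70),2000): print(rect(ray(m,c,.015)))
print("fence")
for c in blobs(roi&(S<60)&(V>150),40): print(c.mean(0),rect(ray(m,c,.033 if c[:,1].mean()<240 else .016)))
print("blocks")
for c in blobs(roi&(S<150)&(S>60)&(V>150)&(H>8)&(H<28),100): print(c.mean(0),len(c),rect(ray(m,c,.044)))
print("red")
for c in blobs(roi&(S>150)&(V>80)&((H<6)|(H>174)),10): print(c.min(0),c.max(0),rect(ray(m,c,.1)))
E
```

```text
(233, 310) [ 18 140 218]
(284, 302) [ 18 140 213]
(300, 340) [ 15 170 182]
(250, 250) [82 60 47]
(170, 306) [ 75   2 210]
(465, 316) [ 70   4 209]
(300, 225) [ 96  11 119]
(248, 219) [  1 247 166]
bed
(array([0.6164, 0.0282]), 116.94969177246094, 478.1863098144531, np.float64(-0.006501175695047046))
fence
[464.36   318.8133] (array([ 0.4206, -0.3891]), 45.390647888183594, 63.47508239746094, np.float64(0.2540786507724144))
[169.6338 310.2535] (array([0.4339, 0.3882]), 45.07961654663086, 62.07006072998047, np.float64(-0.3175762341956059))
[479.4714 263.8857] (array([ 0.5657, -0.4304]), 65.00393676757812, 66.67881774902344, np.float64(0.7863779403624882))
[338.2532 228.9114] (array([ 0.6525, -0.0541]), 10.615374565124512, 308.8115234375, np.float64(0.012944620091385195))
[227.7736 227.5283] (array([0.6527, 0.2374]), 7.959603786468506, 63.38501739501953, np.float64(0.01296854068752018))
[339.5    223.0043] (array([ 0.6685, -0.0566]), 10.636096954345703, 303.8187561035156, np.float64(0.012985020037062256))
[227.7647 221.5882] (array([0.6686, 0.2378]), 7.975313186645508, 63.401275634765625, np.float64(0.013002130847066029))
blocks
[231.6506 315.6988] 83 (array([0.4231, 0.2197]), 49.42166519165039, 66.87054443359375, np.float64(-0.11870388084561156))
[350.9024 313.939 ] 82 (array([ 0.4314, -0.0879]), 50.13261032104492, 66.9979476928711, np.float64(-0.15167820935659115))
[401.1341 308.378 ] 82 (array([ 0.4472, -0.2186]), 49.76600646972656, 68.44123077392578, np.float64(-0.22186688515006558))
[282.6506 306.2892] 83 (array([0.4486, 0.0889]), 48.702476501464844, 66.86515808105469, np.float64(0.1425168519829343))
red
[239 215] [254 232] (array([0.6604, 0.1711]), 32.06300735473633, 50.316490173339844, np.float64(-0.8588181856995702))
```

Call:
arm_command(
  increments=[
    [[0.15,0.35,0.05],[0,0,0.6],0],
    [[0.15,0.35,0.05],[0,0,0.6],0],
    [[0.15,0.35,0.05],[0,0,0.6],0],
    [[0.15,0.35,0.05],[0,0,0.6],0],
    [[0.15,0.35,0.05],[0,0,0.6],0],
    [[0.15,0.35,0.05],[0,0,0.6],0],
    [[0.15,0.35,0.05],[0,0,0.6],0],
    [[0.15,0.35,0.05],[0,0,0.6],0],
    [[0.15,0.35,0.05],[0,0,0.6],0],
    [[0.15,0.35,0.05],[0,0,0.6],0],
  ],
)

```text
clock: 1.1
tcp_pos: [0.4447, -0.2569, 0.2982]
orientation: [3.037, -0.803, -0.001]
contact_force: [-0.7, -0.7, 0.3]
grip_width: 0.0001
```

Call:
arm_command(
  increments=[
    [[0.15,0.35,0.05],[0,0,0.53],0],
    [[0.15,0.35,0.05],[0,0,0.53],0],
    [[0.15,0.35,0.05],[0,0,0.53],0],
    [[0.15,0.35,0.05],[0,0,0.53],0],
    [[0.15,0.35,0.05],[0,0,0.53],0],
    [[0.15,0.35,0.05],[0,0,0.53],0],
    [[0.15,0.35,0.05],[0,0,0.53],0],
    [[0.15,0.35,0.05],[0,0,0.53],0],
    [[0.15,0.35,0.05],[0,0,0.53],0],
    [[0.15,0.35,0.05],[0,0,0.53],0],
  ],
)

```text
clock: 2.1
tcp_pos: [0.595, 0.0912, 0.3473]
orientation: [3.141, 0.015, -0.002]
contact_force: [-0.3, -0.8, -0.2]
grip_width: 0.0001
```

```bash
python3 - <<'E'
from h import *
o=r.get_obs();print(o["clock"],o["tcp_pos"],o["orientation"],o["joints"],o["contact_force"])
im,m=shot("wrist");cv2.imwrite("pics/w1.png",im)
np.set_printoptions(precision=5)
print(m["camera_matrix"],m["camera_from_world"])
E
```

```text
2.1 [0.595  0.0912 0.3473] [ 3.1407  0.0154 -0.0023] [ 0.1633  0.3322 -0.5444  1.5816  0.1776  1.2792 -0.3985] [-0.3495 -0.7817 -0.2164]
[[375.31004   0.      317.57637]
 [  0.      375.31004 244.28038]
 [  0.        0.        1.     ]] [[ 0.99995  0.01002 -0.0021  -0.59446]
 [ 0.01021 -0.96196  0.27298  0.01903]
 [ 0.00072 -0.27299 -0.96202  0.49754]
 [ 0.       0.       0.       1.     ]]
```

View pics/w1.png

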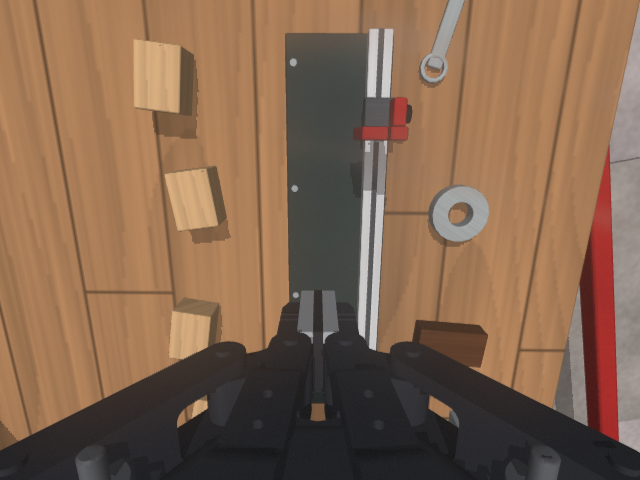

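The wrist view shows the bed dark board (286–368, 33–290), the fence strip (369–393), the carriage dark square (364–390, 97–126) and the red flag (355–410, 97–140).

```bash
python3 - <<'E'
from h import *
im=cv2.imread("pics/w1.png");m=r.camera_model("wrist")
hsv=cv2.cvtColor(im,cv2.COLOR_BGR2HSV).astype(int);H,S,V=[hsv[...,i] for i in range(3)]
print("cam",-m["camera_from_world"][:3,:3].T@m["camera_from_world"][:3,3])
# dark bed left edge, fence front top edge per row
bl=[];ff=[];fb=[]
for y in range(45,280,5):
    g=im[y].astype(float)
    d=np.where((V[y,270:310]<80))[0]
    if len(d): bl.append((270+d[0],y))
    w=np.where((V[y,340:410]>150)&(S[y,340:410]<60))[0]
    if len(w)>5 and not 85<y<150: ff.append((340+w[0],y)); fb.append((340+w[-1]+1,y))
def fit(px,z):
    P=ray(m,px,z);a,b=np.polyfit(P[:,1],P[:,0],1);res=P[:,0]-(a*P[:,1]+b)
    k=abs(res)<.003;a,b=np.polyfit(P[k,1],P[k,0],1);return a,b,res.std(),k.sum()
print("bed front",fit(bl,.015));print("fence front",fit(ff,.033));print("fence back",fit(fb,.033))
roi=np.zeros(V.shape,bool);roi[85:150,345:420]=1
for c in blobs(roi&(S>150)&((H<8)|(H>172))&(V>60),20):
    print("red",c.min(0),c.max(0))
for y in (33,34,35): pass
# bed far end row at col 320
col=V[20:60,320];print("bed end",ray(m,[320,20+np.where(col<80)[0][0]],.015))
# carriage dark top
print(V[90:145:1,378],V[112,355:415])
for rr in (97,126): print(rr,ray(m,[377,rr],.055))
for rr in (126,139): print(rr,ray(m,[377,rr],.058),ray(m,[377,rr],.12))
E
python3 -c "
import cv2;a=cv2.imread('pics/w1.png')[20:170,320:440];cv2.imwrite('pics/w1c.png',cv2.resize(a,None,fx=4,fy=4,interpolation=cv2.INTER_CUBIC))"
```

```text
cam [0.5938 0.159  0.4722]
bed front (np.float64(-0.002038142714197102), np.float64(0.5576621054538073), np.float64(0.0017885063583480245), np.int64(42))
fence front (np.float64(-0.0023933907040975854), np.float64(0.6468722339311979), np.float64(0.0003234295765795163), np.int64(28))
fence back (np.float64(-0.0017626673375695373), np.float64(0.6717931903900648), np.float64(0.0029538394462014137), np.int64(27))
red [392 127] [407 138]
red [363 127] [387 138]
red [393  98] [406 124]
bed end [[0.5948 0.2459 0.015 ]]
[ 92  93  93  92  94  93  92  85  87  89  90  89  88  90  92  93  91  89
  90  91  92  91  91  91  92  90  92  93  92  92  93  93  94  92  92  93
 108 157 160 163 162 162 163 160 162 160 158 158 151 124 106 113  92  86
  86] [ 71  73  73  74  73  72  72  63  61  61  80  88  88  88  88  88  90  90
  90  90  90  90  90  91  91  91  90  92  93  92  92  93  92  92  92  93
  95  96 105 148 161 170 168 169 169 167 169 167 168 167 161 121  77  71
  72  73  70 124 153 153]
97 [[0.6544 0.2    0.055 ]]
126 [[0.6559 0.1713 0.055 ]]
126 [[0.6554 0.1712 0.058 ]] [[0.6462 0.1694 0.12  ]]
139 [[0.6561 0.158  0.058 ]] [[0.6468 0.1582 0.12  ]]
```

View pics/w1c.png

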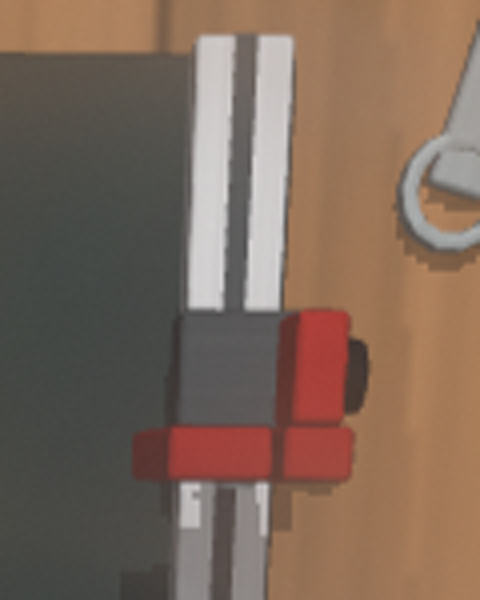

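Call:
arm_command(
  increments=[
    [[0.14,0.08,-0.1],[0,0,0],0],
    [[0.14,0.08,-0.1],[0,0,0],0],
    [[0.14,0.08,-0.1],[0,0,0],0],
    [[0.14,0.08,-0.1],[0,0,0],0],
    [[0.14,0.08,-0.1],[0,0,0],0],
    [[0.14,0.08,-0.22],[0,0,0],0],
    [[0.14,0.08,-0.22],[0,0,0],0],
    [[0.14,0.08,-0.22],[0,0,0],0],
    [[0.14,0.08,-0.22],[0,0,0],0],
  ],
)

```text
clock: 3.05
tcp_pos: [0.7324, 0.1681, 0.1244]
orientation: [3.137, 0.013, -0.011]
contact_force: [0.8, 0.2, -0.2]
grip_width: 0.0001
```

Call:
arm_command(
  increments=[
    [[-0.02,0,0],[0,0,0],0],
    [[-0.04,0,0],[0,0,0],0],
    [[-0.052,0,0.006],[0,0,0],0],
    [[-0.075,0,0.005],[0,0,0],0],
    [[-0.089,0,0],[0,0,0],0],
    [[-0.101,0,-0.008],[0,0,0],0],
    [[-0.111,0,-0.018],[0,0,0],0],
    [[-0.119,0,-0.03],[0,0,0],0],
    [[-0.125,0,-0.046],[0,0,0],0],
    [[-0.126,0,-0.05],[0,0,0],0],
  ],
)

```text
clock: 4.05
tcp_pos: [0.6079, 0.1718, 0.0778]
orientation: [3.14, 0.017, -0.002]
contact_force: [-0.2, -0.4, 0.3]
grip_width: -0.0004
```

Call:
arm_command(
  increments=[
    [[0,0,-0.002],[0,0,0],0],
    [[0,0,-0.004],[0,0,0],0],
    [[0,0,-0.005],[0,0,0],0],
    [[0,0,-0.006],[0,0,0],0],
    [[0,0,-0.006],[0,0,0],0],
    [[0,0,-0.006],[0,0,0],0],
  ],
)

```text
clock: 4.65
tcp_pos: [0.6098, 0.1727, 0.0749]
orientation: [3.141, 0.016, 0.003]
contact_force: [-5.5, -2.0, 14.5]
grip_width: 0.0002
```

Call:
arm_command(
  increments=[
    [[0,0,0.05],[0,0,0],0],
    [[0,0,0.1],[0,0,0],0],
    [[-0.06,-0.12,0.27],[0,0,0],100],
    [[-0.06,-0.12,0.27],[0,0,0],100],
    [[-0.06,-0.12,0.27],[0,0,0],100],
    [[-0.06,-0.12,0.27],[0,0,0],100],
    [[-0.06,-0.12,0.27],[0,0,0],100],
    [[-0.06,-0.12,0.27],[0,0,0],100],
    [[-0.06,-0.12,0.27],[0,0,0],100],
  ],
)

```text
clock: 5.55
tcp_pos: [0.5486, 0.0534, 0.3417]
orientation: [-3.141, -0.018, 0.0]
contact_force: [-0.2, 0.8, 0.5]
grip_width: 0.0854
```

```bash
cat >> h.py <<'E'
def blocks(im,m,z=.044,lo=800,zr=None):
    hsv=cv2.cvtColor(im,cv2.COLOR_BGR2HSV).astype(int);H,S,V=[hsv[...,i] for i in range(3)]
    k=((S<155)&(S>50)&(V>140)&(H>8)&(H<28)).astype(np.uint8)
    k=cv2.morphologyEx(k,cv2.MORPH_OPEN,np.ones((5,5)))
    out=[]
    for c in blobs(k,lo):
        d=rect(ray(m,c,z))
        if 40<d[1]<62 and 55<d[2]<85: out.append((d[0],round(d[1]),round(d[2]),round(d[3],3)))
    return out
def tool():
    o=r.get_obs();v=o["orientation"];yaw=2*np.arctan2(v[1],v[0]);yaw=(yaw+np.pi/2)%np.pi-np.pi/2
    print("t %.2f tcp"%o["clock"],o["tcp_pos"],"yaw %.4f"%yaw,"F",o["contact_force"],"w %.4f"%o["grip_width"])
    return o["tcp_pos"],yaw
E
python3 - <<'E'
from h import *
tool();im,m=shot("wrist");cv2.imwrite("pics/w2.png",im)
for b in blocks(im,m): print(b)
E
```

```text
t 5.55 tcp [0.5486 0.0534 0.3417] yaw 0.0115 F [-0.161   0.8226  0.4703] w 0.0854
(array([ 0.2352, -0.3233]), 49, 68, np.float64(-1.558))
(array([ 0.8793, -0.1423]), 57, 72, np.float64(0.011))
```

View pics/w2.png

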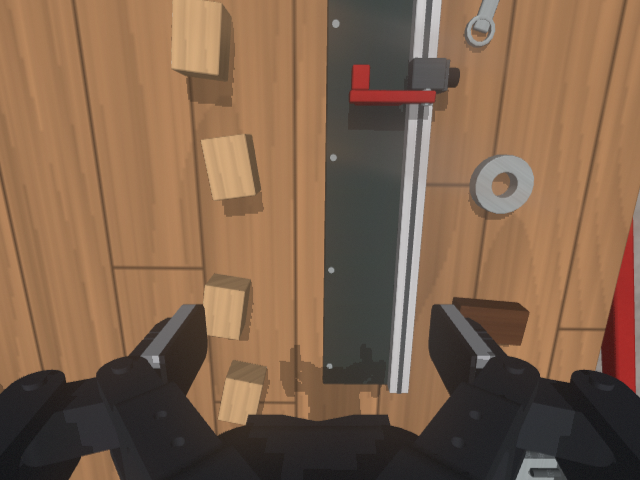

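The flag is now down across the bed (351–436, row 97). All four blocks are visible, with tops at (197,37), (228,165), (225,310) and (240,398). The colour thresholds need a fix for this view.

```bash
python3 - <<'E'
from h import *
im=cv2.imread("pics/w2.png");hsv=cv2.cvtColor(im,cv2.COLOR_BGR2HSV)
for p in [(195,30),(195,60),(215,40),(228,165),(222,315),(235,285),(237,400),(120,150),(280,100),(255,250),(160,200)]: print(p,hsv[p[1]-3:p[1]+3,p[0]-3:p[0]+3].reshape(-1,3).mean(0))
E
```

```text
(195, 30) [ 15.8333 106.5    206.3056]
(195, 60) [ 15.8056 105.3333 209.1111]
(215, 40) [ 15.7778 106.     198.2778]
(228, 165) [ 15.8889 106.     209.0556]
(222, 315) [ 15.8333 105.75   206.8056]
(235, 285) [ 15.5556 105.0833 131.0556]
(237, 400) [ 15.9444 105.6389 202.2778]
(120, 150) [ 13.7222 123.75   166.6111]
(280, 100) [ 13.8056 123.7778 170.5   ]
(255, 250) [ 13.8333 124.0556 175.0278]
(160, 200) [ 13.9722 123.5278 171.8333]
```

```bash
sed -i 's/k=((S<155).*/k=((S<(116 if wrist else 155))\&(S>50)\&(V>(188 if wrist else 140))\&(H>8)\&(H<28)).astype(np.uint8)/; s/def blocks(im,m,z=.044,lo=800,zr=None)/def blocks(im,m,z=.044,lo=800,wrist=True)/' h.py
python3 - <<'E'
from h import *
im=cv2.imread("pics/w2.png");m=r.camera_model("wrist")
for b in blocks(im,m): print(b)
E
```

```text
(array([ 0.4463, -0.2157]), 47, 66, np.float64(-0.215))
(array([ 0.4304, -0.0857]), 47, 66, np.float64(-0.152))
(array([0.4474, 0.0904]), 47, 66, np.float64(0.144))
(array([0.4213, 0.2207]), 47, 65, np.float64(-0.096))
```

Call:
arm_command(
  increments=[
    [[-0.126,0.167,-0.21],[0,0,-0.12],100],
    [[-0.126,0.167,-0.21],[0,0,-0.12],100],
    [[-0.126,0.167,-0.21],[0,0,-0.12],100],
    [[-0.126,0.167,-0.21],[0,0,-0.12],100],
    [[-0.126,0.167,-0.21],[0,0,-0.12],100],
    [[-0.126,0.167,-0.21],[0,0,-0.12],100],
    [[-0.126,0.167,-0.21],[0,0,-0.12],100],
    [[-0.126,0.167,-0.26],[0,0,-0.12],100],
    [[-0.126,0.167,-0.302],[0,0,-0.12],100],
    [[-0.126,0.167,-0.302],[0,0,-0.12],100],
  ],
  newtons=50,
)

```text
clock: 6.6
tcp_pos: [0.4187, 0.2182, 0.0354]
orientation: [3.132, -0.168, -0.016]
contact_force: [-0.9, -0.7, 0.4]
grip_width: 0.0856
```

Call:
arm_command(
  increments=[
    [[0,0,0],[0,0,0],40],
    [[0,0,0],[0,0,0],40],
    [[0,0,0],[0,0,0],40],
    [[0,0,0],[0,0,0],40],
    [[0,0,0],[0,0,0],40],
  ],
  newtons=50,
)

```text
clock: 7.1
tcp_pos: [0.4242, 0.2206, 0.0425]
orientation: [-3.135, 0.172, -0.006]
contact_force: [-1.4, 0.2, 6.1]
grip_width: 0.0489
```

Call:
arm_command(
  increments=[
    [[0,0,0.04],[0,0,0],40],
    [[0,0,0.08],[0,0,0],40],
    [[0.195,-0.103,0.08],[0,0,0.112],40],
    [[0.195,-0.103,0.08],[0,0,0.112],40],
    [[0.195,-0.103,0.08],[0,0,0.112],40],
    [[0.195,-0.103,0.08],[0,0,0.112],40],
    [[0.195,-0.103,0.08],[0,0,0.112],40],
    [[0.195,-0.103,0.08],[0,0,0.112],40],
    [[0.195,-0.103,0.08],[0,0,0.112],40],
    [[0.195,-0.103,0.08],[0,0,0.112],40],
  ],
)

```text
clock: 8.1
tcp_pos: [0.6166, 0.1179, 0.121]
orientation: [-3.141, -0.008, -0.0]
contact_force: [0.3, 1.1, -1.1]
grip_width: 0.0487
```

Call:
arm_command(
  increments=[
    [[0,0,-0.03],[0,0,0],40],
    [[0,0,-0.05],[0,0,0],40],
    [[0,0,-0.06],[0,0,0],40],
    [[0,0,-0.063],[0,0,0],40],
    [[0,0,-0.063],[0,0,0],40],
    [[0,0,-0.063],[0,0,0],40],
  ],
)

```text
clock: 8.7
tcp_pos: [0.6178, 0.1175, 0.0582]
orientation: [-3.141, -0.006, -0.002]
contact_force: [-0.0, 0.9, -1.1]
grip_width: 0.0493
```

Call:
arm_command(
  increments=[
    [[0.002,0.002,0],[0,0,0],40],
    [[0.004,0.004,0],[0,0,0],40],
    [[0.006,0.006,0],[0,0,0],40],
    [[0.006,0.007,0],[0,0,0],40],
    [[0.006,0.007,0],[0,0,0],40],
  ],
)

```text
clock: 9.2
tcp_pos: [0.6222, 0.1213, 0.0577]
orientation: [3.137, 0.003, -0.006]
contact_force: [-8.8, -7.0, 11.3]
grip_width: 0.0486
```

Call:
arm_command(
  increments=[
    [[0.0,0.0,0],[0,0,0],85],
    [[0.0,0.0,0],[0,0,0],85],
    [[0,0,0.0],[0,0,0],85],
    [[0,0,0.05],[0,0,0],85],
    [[-0.07,-0.07,0.28],[0,0,0],100],
    [[-0.07,-0.07,0.28],[0,0,0],100],
    [[-0.07,-0.07,0.28],[0,0,0],100],
    [[-0.07,-0.07,0.28],[0,0,0],100],
    [[-0.07,-0.07,0.28],[0,0,0],100],
    [[-0.07,-0.07,0.28],[0,0,0],100],
  ],
)

```text
clock: 10.2
tcp_pos: [0.5557, 0.0531, 0.3443]
orientation: [3.141, 0.001, 0.018]
contact_force: [0.7, -0.8, -0.5]
grip_width: 0.0853
```

```bash
python3 - <<'E'
from h import *
tool();im,m=shot("wrist");cv2.imwrite("pics/w3.png",im)
for b in blocks(im,m): print(b)
for b in blocks(im,m,.059): print("bed",b)
E
```

```text
t 10.20 tcp [0.5557 0.0531 0.3443] yaw 0.0008 F [ 0.7177 -0.8462 -0.4585] w 0.0853
(array([0.448, 0.09 ]), 47, 65, np.float64(0.141))
bed (array([0.4517, 0.0912]), 45, 63, np.float64(0.141))
```

View pics/w3.png

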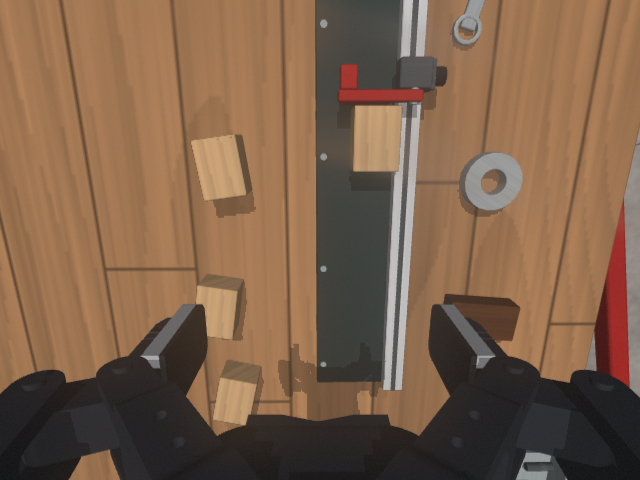

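Block 1 sits against the fence and flag (353–401, 105–172), and the others haven't moved.

```bash
python3 - <<'E'
from h import *
im=cv2.imread("pics/w3.png");hsv=cv2.cvtColor(im,cv2.COLOR_BGR2HSV)
for p in [(375,120),(375,150),(215,165),(218,315),(235,400),(120,150),(160,200)]: print(p,hsv[p[1]-3:p[1]+3,p[0]-3:p[0]+3].reshape(-1,3).mean(0))
E
sed -i 's/V>(188 if/V>(165 if/' h.py
python3 - <<'E'
from h import *
im=cv2.imread("pics/w3.png");m=r.camera_model("wrist")
for b in blocks(im,m): print(b)
for b in blocks(im,m,.059): print("bed",b)
E
```

```text
(375, 120) [ 15.6944 104.2778 194.9167]
(375, 150) [ 15.4722 101.4167 190.6667]
(215, 165) [ 15.8889 106.3333 201.3056]
(218, 315) [ 15.75   105.4722 195.5556]
(235, 400) [ 15.8333 105.7778 198.1667]
(120, 150) [ 13.8611 124.0833 161.1944]
(160, 200) [ 13.8056 123.9444 171.4167]
(array([ 0.4459, -0.2139]), 48, 67, np.float64(-0.216))
(array([ 0.4299, -0.0846]), 48, 66, np.float64(-0.153))
(array([0.447 , 0.0906]), 48, 66, np.float64(0.142))
(array([0.6204, 0.1216]), 50, 67, np.float64(0.009))
bed (array([ 0.4497, -0.202 ]), 46, 64, np.float64(-0.216))
bed (array([ 0.4343, -0.0773]), 46, 64, np.float64(-0.153))
bed (array([0.4508, 0.0918]), 47, 63, np.float64(0.142))
bed (array([0.618 , 0.1217]), 48, 65, np.float64(0.009))
```

Call:
arm_command(
  increments=[
    [[-0.106,0.036,-0.21],[0,0,0.139],100],
    [[-0.106,0.036,-0.21],[0,0,0.139],100],
    [[-0.106,0.036,-0.21],[0,0,0.139],100],
    [[-0.106,0.036,-0.21],[0,0,0.139],100],
    [[-0.106,0.036,-0.21],[0,0,0.139],100],
    [[-0.106,0.036,-0.21],[0,0,0.139],100],
    [[-0.106,0.036,-0.25],[0,0,0.139],100],
    [[-0.106,0.036,-0.29],[0,0,0.139],100],
    [[-0.106,0.036,-0.296],[0,0,0.139],100],
    [[-0.106,0.036,-0.296],[0,0,0.139],100],
  ],
  newtons=50,
)

```text
clock: 11.25
tcp_pos: [0.448, 0.09, 0.0413]
orientation: [-3.134, -0.224, 0.002]
contact_force: [0.6, 0.0, 0.3]
grip_width: 0.0859
```

Call:
arm_command(
  increments=[
    [[0,0,0],[0,0,0],40],
    [[0,0,0],[0,0,0],40],
    [[0,0,0],[0,0,0],40],
    [[0,0,0],[0,0,0],40],
    [[0,0,0],[0,0,0],40],
  ],
)

```text
clock: 11.75
tcp_pos: [0.449, 0.0899, 0.0431]
orientation: [3.134, 0.222, 0.005]
contact_force: [-1.7, -0.3, 9.3]
grip_width: 0.0489
```

Call:
arm_command(
  increments=[
    [[0,0,0.04],[0,0,0],40],
    [[0,0,0.08],[0,0,0],40],
    [[0.17,-0.043,0.08],[0,0,-0.14],40],
    [[0.17,-0.043,0.08],[0,0,-0.14],40],
    [[0.17,-0.043,0.08],[0,0,-0.14],40],
    [[0.17,-0.043,0.08],[0,0,-0.14],40],
    [[0.17,-0.043,0.08],[0,0,-0.14],40],
    [[0.17,-0.043,0.08],[0,0,-0.14],40],
    [[0.17,-0.043,0.08],[0,0,-0.14],40],
  ],
)

```text
clock: 12.65
tcp_pos: [0.6165, 0.0473, 0.1216]
orientation: [-3.141, -0.005, 0.001]
contact_force: [0.1, 0.9, -1.4]
grip_width: 0.0489
```

Call:
arm_command(
  increments=[
    [[0,0,-0.03],[0,0,0],40],
    [[0,0,-0.05],[0,0,0],40],
    [[0,0,-0.06],[0,0,0],40],
    [[0,0,-0.063],[0,0,0],40],
    [[0,0,-0.063],[0,0,0],40],
    [[0,0,-0.063],[0,0,0],40],
  ],
)

```text
clock: 13.25
tcp_pos: [0.6179, 0.0472, 0.0592]
orientation: [-3.141, -0.004, -0.002]
contact_force: [0.0, 0.2, -0.5]
grip_width: 0.0486
```

Call:
arm_command(
  increments=[
    [[0.003,0,0],[0,0,0],40],
    [[0.006,0.003,0],[0,0,0],40],
    [[0.006,0.006,0],[0,0,0],40],
    [[0.006,0.009,0],[0,0,0],40],
    [[0.006,0.01,0],[0,0,0],40],
    [[0.006,0.01,0],[0,0,0],40],
  ],
)

```text
clock: 13.85
tcp_pos: [0.6224, 0.0533, 0.0584]
orientation: [3.136, -0.0, -0.006]
contact_force: [-6.2, -7.0, 6.9]
grip_width: 0.0488
```

Call:
arm_command(
  increments=[
    [[0.0,0.0,0],[0,0,0],85],
    [[0.0,0.0,0],[0,0,0],85],
    [[0,0,0.0],[0,0,0],85],
    [[0,0,0.05],[0,0,0],85],
    [[-0.07,-0.057,0.28],[0,0,0],100],
    [[-0.07,-0.057,0.28],[0,0,0],100],
    [[-0.07,-0.057,0.28],[0,0,0],100],
    [[-0.07,-0.057,0.28],[0,0,0],100],
    [[-0.07,-0.057,0.28],[0,0,0],100],
    [[-0.07,-0.057,0.28],[0,0,0],100],
  ],
)

```text
clock: 14.85
tcp_pos: [0.5557, -0.0007, 0.3453]
orientation: [3.14, 0.0, 0.018]
contact_force: [0.4, 0.1, -0.1]
grip_width: 0.0853
```

```bash
python3 - <<'E'
from h import *
tool();im,m=shot("wrist");cv2.imwrite("pics/w4.png",im)
for b in blocks(im,m): print(b)
for b in blocks(im,m,.059): print("bed",b)
E
```

```text
t 14.85 tcp [ 0.5557 -0.0007  0.3453] yaw 0.0002 F [ 0.4146  0.0854 -0.1213] w 0.0853
(array([ 0.4467, -0.2167]), 48, 67, np.float64(-0.211))
(array([ 0.4308, -0.0864]), 48, 66, np.float64(-0.16))
(array([0.6232, 0.0527]), 50, 68, np.float64(0.001))
(array([0.623 , 0.1233]), 50, 67, np.float64(0.003))
bed (array([ 0.4505, -0.2067]), 47, 64, np.float64(-0.211))
bed (array([ 0.4351, -0.081 ]), 47, 64, np.float64(-0.16))
bed (array([0.6208, 0.0532]), 48, 65, np.float64(0.001))
bed (array([0.6205, 0.1213]), 49, 65, np.float64(0.003))
```

Call:
arm_command(
  increments=[
    [[-0.122,-0.086,-0.21],[0,0,-0.158],100],
    [[-0.122,-0.086,-0.21],[0,0,-0.158],100],
    [[-0.122,-0.086,-0.21],[0,0,-0.158],100],
    [[-0.122,-0.086,-0.21],[0,0,-0.158],100],
    [[-0.122,-0.086,-0.21],[0,0,-0.158],100],
    [[-0.122,-0.086,-0.21],[0,0,-0.158],100],
    [[-0.122,-0.086,-0.25],[0,0,-0.158],100],
    [[-0.122,-0.086,-0.29],[0,0,-0.158],100],
    [[-0.122,-0.086,-0.297],[0,0,-0.158],100],
    [[-0.122,-0.086,-0.297],[0,0,-0.158],100],
  ],
)

```text
clock: 15.9
tcp_pos: [0.4312, -0.0853, 0.0405]
orientation: [-3.131, 0.242, 0.005]
contact_force: [-0.5, 0.6, -0.2]
grip_width: 0.0853
```

Call:
arm_command(
  increments=[
    [[0,0,0],[0,0,0],40],
    [[0,0,0],[0,0,0],40],
    [[0,0,0],[0,0,0],40],
    [[0,0,0],[0,0,0],40],
    [[0,0,0],[0,0,0],40],
  ],
)

```text
clock: 16.4
tcp_pos: [0.4328, -0.0864, 0.043]
orientation: [3.131, -0.245, 0.005]
contact_force: [-2.2, 0.2, 7.4]
grip_width: 0.0487
```

Call:
arm_command(
  increments=[
    [[0,0,0.04],[0,0,0],40],
    [[0,0,0.08],[0,0,0],40],
    [[0.186,0.065,0.08],[0,0,0.158],40],
    [[0.186,0.065,0.08],[0,0,0.158],40],
    [[0.186,0.065,0.08],[0,0,0.158],40],
    [[0.186,0.065,0.08],[0,0,0.158],40],
    [[0.186,0.065,0.08],[0,0,0.158],40],
    [[0.186,0.065,0.08],[0,0,0.158],40],
    [[0.186,0.065,0.08],[0,0,0.158],40],
  ],
)

```text
clock: 17.3
tcp_pos: [0.6166, -0.022, 0.1215]
orientation: [3.141, 0.002, -0.001]
contact_force: [-0.1, -1.2, -1.6]
grip_width: 0.049
```

Call:
arm_command(
  increments=[
    [[0,0,-0.03],[0,0,0],40],
    [[0,0,-0.05],[0,0,0],40],
    [[0,0,-0.06],[0,0,0],40],
    [[0,0,-0.063],[0,0,0],40],
    [[0,0,-0.063],[0,0,0],40],
    [[0,0,-0.063],[0,0,0],40],
  ],
)

```text
clock: 17.9
tcp_pos: [0.6181, -0.0216, 0.0593]
orientation: [3.141, 0.003, 0.002]
contact_force: [-0.5, -0.1, -1.4]
grip_width: 0.0488
```

Call:
arm_command(
  increments=[
    [[0.003,0,0],[0,0,0],40],
    [[0.006,0.003,0],[0,0,0],40],
    [[0.006,0.006,0],[0,0,0],40],
    [[0.006,0.009,0],[0,0,0],40],
    [[0.006,0.01,0],[0,0,0],40],
    [[0.006,0.01,0],[0,0,0],40],
  ],
)

```text
clock: 18.5
tcp_pos: [0.6226, -0.0136, 0.0583]
orientation: [3.138, 0.001, -0.005]
contact_force: [-5.2, -5.2, 3.3]
grip_width: 0.0489
```

Call:
arm_command(
  increments=[
    [[0.0,0.0,0],[0,0,0],85],
    [[0.0,0.0,0],[0,0,0],85],
    [[0,0,0.0],[0,0,0],85],
    [[0,0,0.05],[0,0,0],85],
    [[-0.07,-0.059,0.28],[0,0,0],100],
    [[-0.07,-0.059,0.28],[0,0,0],100],
    [[-0.07,-0.059,0.28],[0,0,0],100],
    [[-0.07,-0.059,0.28],[0,0,0],100],
    [[-0.07,-0.059,0.28],[0,0,0],100],
    [[-0.07,-0.059,0.28],[0,0,0],100],
  ],
)

```text
clock: 19.5
tcp_pos: [0.5557, -0.0714, 0.3453]
orientation: [3.139, -0.001, 0.018]
contact_force: [0.2, 0.1, -0.8]
grip_width: 0.0852
```

```bash
python3 - <<'E'
from h import *
tool();im,m=shot("wrist");cv2.imwrite("pics/w5.png",im)
for b in blocks(im,m): print(b)
for b in blocks(im,m,.059): print("bed",b)
E
```

```text
t 19.50 tcp [ 0.5557 -0.0714  0.3453] yaw -0.0004 F [ 0.2343  0.1051 -0.8056] w 0.0852
(array([ 0.4468, -0.2169]), 48, 67, np.float64(-0.213))
(array([ 0.6235, -0.0147]), 50, 66, np.float64(0.0))
(array([0.6232, 0.056 ]), 50, 67, np.float64(0.001))
bed (array([ 0.4506, -0.2093]), 46, 64, np.float64(-0.213))
bed (array([ 0.6211, -0.0143]), 48, 64, np.float64(0.0))
bed (array([0.6207, 0.0539]), 48, 65, np.float64(0.001))
```

Call:
arm_command(
  increments=[
    [[-0.106,-0.146,-0.21],[0,0,-0.215],100],
    [[-0.106,-0.146,-0.21],[0,0,-0.215],100],
    [[-0.106,-0.146,-0.21],[0,0,-0.215],100],
    [[-0.106,-0.146,-0.21],[0,0,-0.215],100],
    [[-0.106,-0.146,-0.21],[0,0,-0.215],100],
    [[-0.106,-0.146,-0.21],[0,0,-0.215],100],
    [[-0.106,-0.146,-0.25],[0,0,-0.215],100],
    [[-0.106,-0.146,-0.29],[0,0,-0.215],100],
    [[-0.106,-0.146,-0.297],[0,0,-0.215],100],
    [[-0.106,-0.146,-0.297],[0,0,-0.215],100],
  ],
)

```text
clock: 20.55
tcp_pos: [0.4468, -0.2149, 0.0399]
orientation: [-3.122, 0.331, 0.006]
contact_force: [0.5, -0.2, -0.2]
grip_width: 0.0854
```

Call:
arm_command(
  increments=[
    [[0,0,0],[0,0,0],40],
    [[0,0,0],[0,0,0],40],
    [[0,0,0],[0,0,0],40],
    [[0,0,0],[0,0,0],40],
    [[0,0,0],[0,0,0],40],
  ],
)

```text
clock: 21.05
tcp_pos: [0.4489, -0.2167, 0.0431]
orientation: [3.123, -0.334, 0.005]
contact_force: [-1.5, 2.2, 6.3]
grip_width: 0.0488
```

Call:
arm_command(
  increments=[
    [[0,0,0.04],[0,0,0],40],
    [[0,0,0.08],[0,0,0],40],
    [[0.17,0.128,0.08],[0,0,0.215],40],
    [[0.17,0.128,0.08],[0,0,0.215],40],
    [[0.17,0.128,0.08],[0,0,0.215],40],
    [[0.17,0.128,0.08],[0,0,0.215],40],
    [[0.17,0.128,0.08],[0,0,0.215],40],
    [[0.17,0.128,0.08],[0,0,0.215],40],
    [[0.17,0.128,0.08],[0,0,0.215],40],
  ],
)

```text
clock: 21.95
tcp_pos: [0.6168, -0.0893, 0.1215]
orientation: [3.14, 0.002, -0.001]
contact_force: [0.0, -0.4, -1.4]
grip_width: 0.0487
```

Call:
arm_command(
  increments=[
    [[0,0,-0.03],[0,0,0],40],
    [[0,0,-0.05],[0,0,0],40],
    [[0,0,-0.06],[0,0,0],40],
    [[0,0,-0.063],[0,0,0],40],
    [[0,0,-0.063],[0,0,0],40],
    [[0,0,-0.063],[0,0,0],40],
  ],
)

```text
clock: 22.55
tcp_pos: [0.6178, -0.0893, 0.0592]
orientation: [3.141, 0.001, 0.002]
contact_force: [-0.1, -0.8, 0.1]
grip_width: 0.0491
```

Call:
arm_command(
  increments=[
    [[0.003,0,0],[0,0,0],40],
    [[0.006,0.003,0],[0,0,0],40],
    [[0.006,0.006,0],[0,0,0],40],
    [[0.006,0.009,0],[0,0,0],40],
    [[0.006,0.012,0],[0,0,0],40],
    [[0.006,0.012,0],[0,0,0],40],
    [[0.006,0.012,0],[0,0,0],40],
  ],
)

```text
clock: 23.25
tcp_pos: [0.6229, -0.0784, 0.0584]
orientation: [3.139, 0.001, -0.004]
contact_force: [-4.8, -4.6, 2.8]
grip_width: 0.0489
```

Call:
arm_command(
  increments=[
    [[0.0,0.0,0],[0,0,0],85],
    [[0.0,0.0,0],[0,0,0],85],
    [[0,0,0.0],[0,0,0],85],
    [[0,0,0.05],[0,0,0],85],
    [[-0.07,-0.057,0.28],[0,0,0],100],
    [[-0.07,-0.057,0.28],[0,0,0],100],
    [[-0.07,-0.057,0.28],[0,0,0],100],
    [[-0.07,-0.057,0.28],[0,0,0],100],
    [[-0.07,-0.057,0.28],[0,0,0],100],
    [[-0.07,-0.057,0.28],[0,0,0],100],
  ],
)

```text
clock: 24.25
tcp_pos: [0.5556, -0.1348, 0.3454]
orientation: [3.138, -0.001, 0.017]
contact_force: [0.5, -0.0, 0.2]
grip_width: 0.0852
```

```bash
python3 - <<'E'
from h import *
tool();im,m=shot("wrist");cv2.imwrite("pics/w6.png",im)
for b in blocks(im,m,.059): print("bed",b)
E
```

```text
t 24.25 tcp [ 0.5556 -0.1348  0.3454] yaw -0.0006 F [ 0.5109 -0.0341  0.1762] w 0.0852
bed (array([ 0.6213, -0.0796]), 48, 65, np.float64(0.003))
bed (array([ 0.621 , -0.0118]), 48, 65, np.float64(0.003))
```

View pics/w6.png

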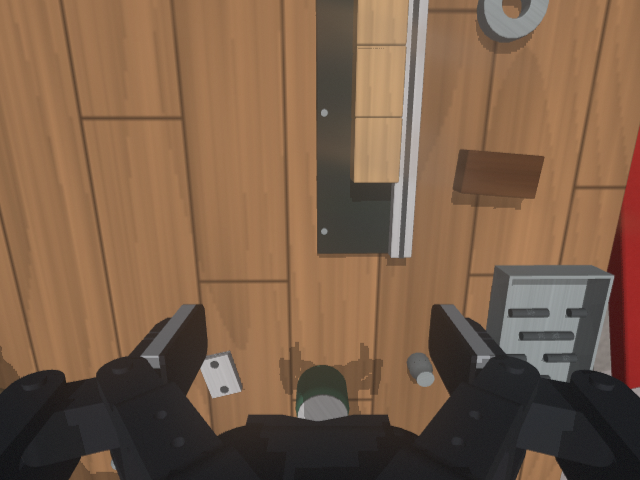

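The row is contiguous, with block 4 at (377,150) and its end at row 183. The right plate pile is visible at (222,375). Next I'll check the whole row from farther back.

Call:
arm_command(
  increments=[
    [[0,0.134,0.05],[0,0,0],100],
    [[0,0.134,0.05],[0,0,0],100],
    [[0,0.134,0.05],[0,0,0],100],
    [[0,0.134,0.05],[0,0,0],100],
    [[0,0.134,0.05],[0,0,0],100],
    [[0,0.134,0.05],[0,0,0],100],
  ],
)

```text
clock: 24.9
tcp_pos: [0.5535, -0.0004, 0.3869]
orientation: [3.141, 0.002, -0.003]
contact_force: [-0.2, 0.4, -0.3]
grip_width: 0.0858
```

```bash
python3 - <<'E'
from h import *
tool();im,m=shot("wrist");cv2.imwrite("pics/w7.png",im)
for b in blocks(im,m,.059): print("bed",b)
hsv=cv2.cvtColor(im,cv2.COLOR_BGR2HSV).astype(int);H,S,V=[hsv[...,i] for i in range(3)]
k=(S<116)&(S>50)&(V>165)&(H>8)&(H<28)
for c in blobs(cv2.morphologyEx(k.astype(np.uint8),cv2.MORPH_OPEN,np.ones((5,5))),800):print(rect(ray(m,c,.059)))
for c in blobs((S>150)&((H<8)|(H>172))&(V>60),100): print("red",ray(m,c,.058).min(0),ray(m,c,.058).max(0),c.min(0),c.max(0))
cv2.imwrite("pics/w7c.png",cv2.resize(im[:320,250:480],None,fx=1.8,fy=1.8,interpolation=cv2.INTER_CUBIC))
ff=[]
for y in range(100,260,5):
    w=np.where((V[y,300:440]>130)&(S[y,300:440]<40))[0]
    if len(w): ff.append((300+w[0],y))
P=ray(m,ff,.033);print("fence x",np.median(P[:,0]),np.polyfit(P[:,1],P[:,0],1))
E
```

```text
t 24.90 tcp [ 0.5535 -0.0004  0.3869] yaw 0.0010 F [-0.2076  0.4204 -0.2684] w 0.0858
bed (array([ 0.6212, -0.079 ]), 48, 65, np.float64(0.002))
bed (array([ 0.621, -0.013]), 48, 62, np.float64(0.001))
bed (array([0.6209, 0.0566]), 48, 66, np.float64(0.001))
bed (array([0.6206, 0.1243]), 48, 65, np.float64(0.001))
(array([ 0.6212, -0.079 ]), 48.117305755615234, 65.26107788085938, np.float64(0.0022223356290087537))
(array([ 0.621, -0.013]), 48.166629791259766, 61.651756286621094, np.float64(0.0014423432092889321))
(array([0.6209, 0.0566]), 48.22582244873047, 65.7063217163086, np.float64(0.0014066828581142943))
(array([0.6206, 0.1243]), 48.287506103515625, 65.48619079589844, np.float64(0.0009975176100409655))
red [ 0.9016 -0.2693  0.058 ] [0.9914 0.081  0.058 ] [594 127] [630 388]
red [0.5794 0.1592 0.058 ] [0.6645 0.1924 0.058 ] [343  18] [421  52]
fence x 0.6517077405133764 [-0.0288  0.6467]
```

View pics/w7c.png

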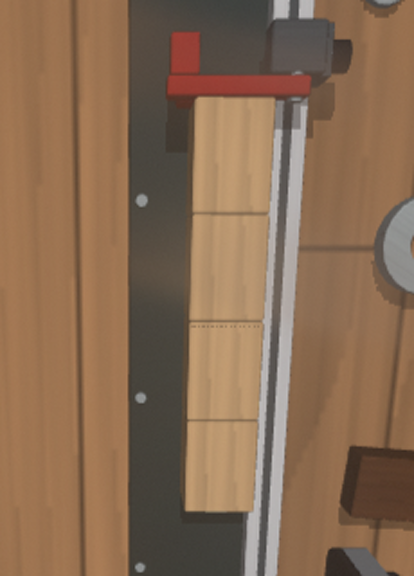

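The row is tight: centres are at y ≈ .124, .0566, −.012 and −.079 with x ≈ .621, and the flag is down and touching block 1. Next, the plates.

Call:
arm_command(
  increments=[
    [[-0.119,0.29,-0.147],[0,0,0],75],
    [[-0.119,0.29,-0.147],[0,0,0],75],
    [[-0.119,0.29,-0.147],[0,0,0],75],
    [[-0.119,0.29,-0.147],[0,0,0],75],
    [[-0.119,0.29,-0.147],[0,0,0],75],
    [[-0.119,0.29,-0.147],[0,0,0],75],
    [[-0.119,0.29,-0.147],[0,0,0],75],
    [[-0.119,0.29,-0.147],[0,0,0],75],
    [[-0.119,0.29,-0.147],[0,0,0],75],
    [[-0.119,0.29,-0.147],[0,0,0],75],
  ],
)

```text
clock: 25.95
tcp_pos: [0.436, 0.2889, 0.2411]
orientation: [3.141, -0.002, -0.0]
contact_force: [0.1, 0.1, 0.4]
grip_width: 0.0641
```

```bash
cat >> h.py <<'E'
def plates(im,m,z,lo=800):
    hsv=cv2.cvtColor(im,cv2.COLOR_BGR2HSV).astype(int);S,V=hsv[...,1],hsv[...,2]
    k=cv2.morphologyEx(((S<35)&(V>130)).astype(np.uint8),cv2.MORPH_OPEN,np.ones((3,3)))
    out=[]
    for c in blobs(k,lo):
        d=rect(ray(m,c,z))
        if 36<d[1]<54 and 52<d[2]<74: out.append((d[0],round(d[1],1),round(d[2],1),round(d[3],3),c.mean(0)))
    return out
E
python3 - <<'E'
from h import *
tool();im,m=shot("wrist");cv2.imwrite("pics/w8.png",im)
for p in plates(im,m,.016): print(p)
E
```

```text
t 25.95 tcp [0.436  0.2889 0.2411] yaw -0.0012 F [0.1269 0.1356 0.3994] w 0.0641
(array([0.4322, 0.389 ]), 44.1, 63.0, np.float64(-0.286), array([314.2954,  99.7848]))
```

View pics/w8.png

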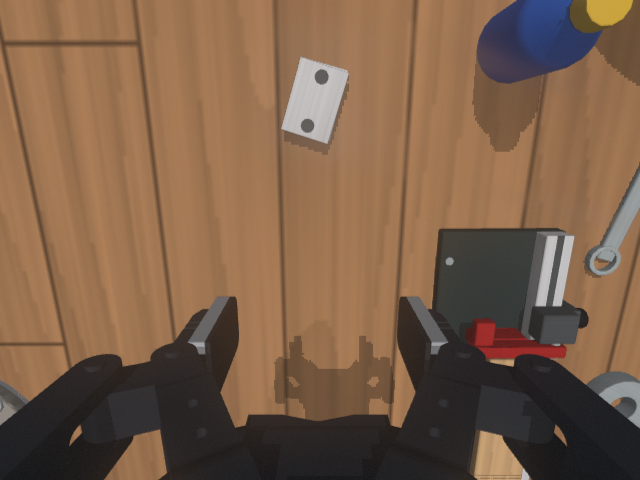

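Call:
arm_command(
  increments=[
    [[-0.002,0.099,-0.16],[0,0,-0.29],75],
    [[-0.002,0.099,-0.16],[0,0,-0.29],75],
    [[-0.002,0.099,-0.16],[0,0,-0.29],75],
    [[-0.002,0.099,-0.16],[0,0,-0.29],75],
    [[-0.002,0.099,-0.16],[0,0,-0.29],75],
    [[-0.002,0.099,-0.18],[0,0,-0.29],75],
    [[-0.002,0.099,-0.2],[0,0,-0.29],75],
    [[-0.002,0.099,-0.21],[0,0,-0.29],75],
    [[-0.002,0.099,-0.215],[0,0,-0.29],75],
    [[-0.002,0.099,-0.215],[0,0,-0.29],75],
  ],
  newtons=40,
)

```text
clock: 27.0
tcp_pos: [0.4335, 0.389, 0.0268]
orientation: [3.109, -0.453, 0.001]
contact_force: [0.3, -0.4, -0.4]
grip_width: 0.0642
```

Call:
arm_command(
  increments=[
    [[0,0,0],[0,0,0],70],
    [[0,0,0],[0,0,0],70],
    [[0,0,0],[0,0,0],70],
  ],
  newtons=40,
)

```text
clock: 27.3
tcp_pos: [0.433, 0.39, 0.027]
orientation: [-3.108, 0.451, -0.001]
contact_force: [-0.3, -0.4, 0.9]
grip_width: 0.0597
```

Call:
arm_command(
  increments=[
    [[0,0,-0.002],[0,0,0],70],
    [[0,0,-0.002],[0,0,0],35],
    [[0,0,-0.002],[0,0,0],35],
    [[0,0,-0.002],[0,0,0],35],
    [[0,0,-0.002],[0,0,0],35],
    [[0,0,-0.002],[0,0,0],35],
  ],
  newtons=40,
)

```text
clock: 27.9
tcp_pos: [0.4327, 0.3898, 0.0245]
orientation: [-3.109, 0.451, -0.0]
contact_force: [-0.7, -1.6, 4.5]
grip_width: 0.0429
```

Call:
arm_command(
  increments=[
    [[0,0,0.02],[0,0,0],35],
    [[0,0,0.06],[0,0,0],35],
    [[0,0,0.1],[0,0,0],35],
    [[0,0,0.1],[0,0,0],35],
  ],
)

```text
clock: 28.3
tcp_pos: [0.4346, 0.3925, 0.1292]
orientation: [-3.102, 0.45, -0.008]
contact_force: [0.5, 1.1, -0.4]
grip_width: 0.0426
```

```bash
python3 - <<'E'
from h import *
tool();im,m=shot("wrist");cv2.imwrite("pics/w9.png",im)
for p in plates(im,m,.008,300): print(p)
cv2.imwrite("pics/w9c.png",im[180:480,120:520])
E
```

```text
t 28.30 tcp [0.4346 0.3925 0.1292] yaw -0.2880 F [ 0.4935  1.05   -0.3578] w 0.0426
```

View pics/w9.png

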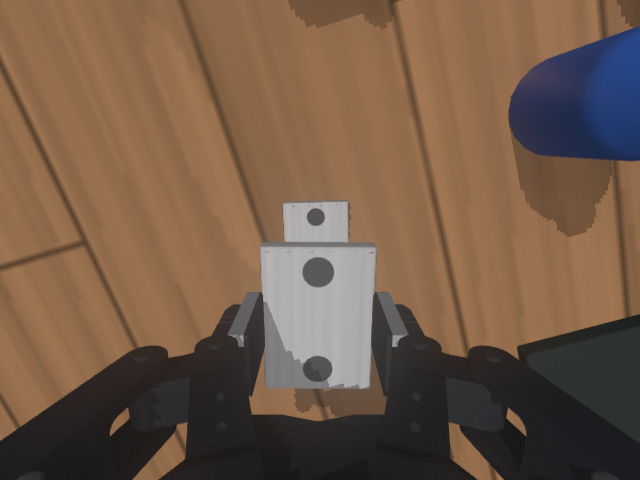

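The plate is held squarely, with dots at (318,272) and (317,369). The second plate stays in place behind it, with its dot at (316,217).

```bash
cat >> h.py <<'E'
def inhand(im,m,dz=-.0085):
    """plate centre relative to TCP in world and tool frame from its outline rows/dots in hand"""
    p,yaw=tool()
    g=cv2.cvtColor(im,cv2.COLOR_BGR2GRAY).astype(int);S=cv2.cvtColor(im,cv2.COLOR_BGR2HSV)[...,1].astype(int)
    k=((S<35)&(g>85)).astype(np.uint8)
    c0=int(proj(m,[p+[0,0,dz]])[0,0])
    col=np.median(np.c_[[k[:,c0+d] for d in range(-40,41,4) if abs(d)>17]],axis=0)
    n,lab,st,_=cv2.connectedComponentsWithStats(col.astype(np.uint8)[:,None])
    i=1+np.argmax(st[1:,4]);top,bot=st[i,1],st[i,1]+st[i,3]
    E=ray(m,[(c0,top),(c0,bot)],p[2]+dz);mid=E.mean(0)-p
    print("rows",top,bot,"len %.4f"%np.linalg.norm(E[0]-E[1]),"centre-TCP",mid[:2])
    return mid
E
python3 - <<'E'
from h import *
im=cv2.imread("pics/w9.png");m=r.camera_model("wrist")
inhand(im,m)
p=r.get_obs()["tcp_pos"]
D=ray(m,[(318,272),(317,369)],p[2]-.0085);print(D-p,(D.mean(0)-p))
print("tcp px",proj(m,[p+[0,0,-.0085]]))
E
```

```text
t 28.35 tcp [0.4339 0.391  0.1266] yaw -0.2883 F [ 1.0269 -0.865  -0.0585] w 0.0428
rows 202 388 len 0.0775 centre-TCP [0.0022 0.0075]
[[ 0.0053  0.0193 -0.0085]
 [-0.007  -0.0208 -0.0085]] [-0.0009 -0.0007 -0.0085]
tcp px [[319.0753 320.1149]]
```

Call:
arm_command(
  increments=[
    [[0.189,-0.265,0.01],[0,0,0.29],35],
    [[0.189,-0.265,0.01],[0,0,0.29],35],
    [[0.189,-0.265,0.01],[0,0,0.29],35],
    [[0.189,-0.265,0.01],[0,0,0.29],35],
    [[0.189,-0.265,0.01],[0,0,0.29],35],
    [[0.189,-0.265,0.01],[0,0,0.29],35],
    [[0.189,-0.265,0.01],[0,0,0.29],35],
    [[0.189,-0.265,0.01],[0,0,0.29],35],
    [[0.189,-0.265,0.01],[0,0,0.29],35],
    [[0.189,-0.265,0.01],[0,0,0.29],35],
  ],
)

```text
clock: 29.35
tcp_pos: [0.6203, 0.1262, 0.1333]
orientation: [-3.141, -0.007, 0.003]
contact_force: [-0.2, 0.6, -1.2]
grip_width: 0.0428
```

```bash
python3 - <<'E'
from h import *
tool();im,m=shot("wrist");cv2.imwrite("pics/w10.png",im)
for b in blocks(im,m,.059,300): print("bed",b)
tool()
cv2.imwrite("pics/w10c.png",im)
E
```

```text
t 29.35 tcp [0.6203 0.1262 0.1333] yaw 0.0043 F [-0.2273  0.5888 -1.1956] w 0.0428
t 29.40 tcp [0.6204 0.1265 0.1336] yaw 0.0049 F [ 0.0358  0.2376 -1.5244] w 0.0426
```

View pics/w10.png

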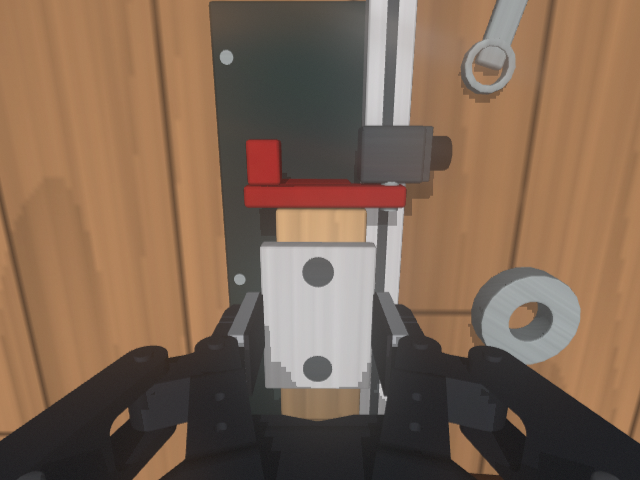

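Plate 1 is held over block 1. The block's far edge is at row 208 and its sides are at cols 277–366. The dots are at (318,272) and (317,369).

```bash
cat >> h.py <<'E'
def dots(im,m,z):
    """the two dark dots of the plate in hand: centre and yaw"""
    g=cv2.cvtColor(im,cv2.COLOR_BGR2GRAY)
    S=cv2.cvtColor(im,cv2.COLOR_BGR2HSV)[...,1]
    k=((g<100)&(S<60)).astype(np.uint8);k[:, :290]=0;k[:,346:]=0
    n,_,st,ce=cv2.connectedComponentsWithStats(k)
    return [(ce[i],st[i,4]) for i in range(1,n) if 250<st[i,4]<1500 and 240<ce[i][1]<400]
E
python3 - <<'E'
from h import *
im=cv2.imread("pics/w10.png");m=r.camera_model("wrist")
p,y=tool()
d=dots(im,m,0);print(d)
D=ray(m,[(318,272),(317.5,369)],p[2]-.0085);print("plate c",D.mean(0),"yaw",np.arctan2(-(D[0]-D[1])[0],(D[0]-D[1])[1]))
hsv=cv2.cvtColor(im,cv2.COLOR_BGR2HSV).astype(int);H,S,V=[hsv[...,i] for i in range(3)]
k=(H>8)&(H<28)&(S>60)&(S<118)
print("edges at row225",np.where(k[225,230:420])[0][[0,-1]]+230,"col320 rows",[y for y in range(190,245) if k[y,320]][:2])
P=ray(m,[(277,225),(366.5,225),(320,208)],.059);print(P, "cx",P[:2,0].mean(),"cy",P[2,1]-.034)
E
```

```text
t 29.40 tcp [0.6204 0.1265 0.1336] yaw 0.0049 F [ 0.0358  0.2376 -1.5244] w 0.0426
[(array([317.7597, 270.8739]), np.int32(595)), (array([317.1899, 368.2086]), np.int32(537))]
plate c [0.6198 0.1256 0.1251] yaw 0.00048565548591485044
edges at row225 [276 419] col320 rows [208, 209]
[[0.5973 0.1496 0.059 ]
 [0.6461 0.1499 0.059 ]
 [0.6207 0.1591 0.059 ]] cx 0.6216979658998696 cy 0.12513530110529095
```

Call:
arm_command(
  increments=[
    [[0.001,0.0015,-0.03],[0,0,0],35],
    [[0.001,0.0015,-0.045],[0,0,0],35],
    [[0.001,0.0015,-0.052],[0,0,0],35],
    [[0.001,0.0015,-0.056],[0,0,0],35],
    [[0.001,0.0015,-0.058],[0,0,0],35],
    [[0.001,0.0015,-0.058],[0,0,0],35],
    [[0.001,0.0015,-0.058],[0,0,0],35],
  ],
)

```text
clock: 30.1
tcp_pos: [0.6231, 0.1263, 0.077]
orientation: [-3.141, -0.003, -0.002]
contact_force: [0.4, 0.5, -1.3]
grip_width: 0.0427
```

Call:
arm_command(
  increments=[
    [[-0.0005,0,-0.001],[0,0,0],35],
    [[-0.0005,0,-0.002],[0,0,0],35],
    [[-0.0005,0,-0.002],[0,0,0],35],
    [[-0.0005,0,-0.002],[0,0,0],35],
  ],
)

```text
clock: 30.5
tcp_pos: [0.6225, 0.1263, 0.0755]
orientation: [3.141, 0.003, 0.002]
contact_force: [-1.5, -0.3, 5.4]
grip_width: 0.0422
```

Call:
arm_command(
  increments=[
    [[0,0,0],[0,0,0],65],
    [[0,0,0],[0,0,0],65],
    [[0,0,0],[0,0,0],65],
    [[0,0,0.03],[0,0,0],65],
    [[0,0,0.08],[0,0,0],65],
    [[-0.1,-0.02,0.13],[0,0,0],75],
    [[-0.1,-0.02,0.13],[0,0,0],75],
    [[-0.1,-0.02,0.13],[0,0,0],75],
    [[-0.1,-0.02,0.13],[0,0,0],75],
  ],
)

```text
clock: 31.4
tcp_pos: [0.5214, 0.1058, 0.2054]
orientation: [3.14, 0.004, 0.003]
contact_force: [0.9, -0.2, 1.2]
grip_width: 0.0638
```

```bash
python3 - <<'E'
from h import *
tool();im,m=shot("wrist");cv2.imwrite("pics/w11.png",im)
for p in plates(im,m,.067): print(p)
for b in blocks(im,m,.059,300): print("bed",b)
E
```

```text
t 31.40 tcp [0.5214 0.1058 0.2054] yaw 0.0023 F [ 0.881  -0.2309  1.203 ] w 0.0638
(array([0.6212, 0.1257]), 43.5, 61.3, np.float64(-0.005), array([458.8153, 207.9129]))
bed (array([0.6205, 0.0573]), 48, 66, np.float64(0.002))
```

Call:
arm_command(
  increments=[
    [[-0.0875,0.1845,0.037],[0,0,0],75],
    [[-0.0875,0.1845,0.037],[0,0,0],75],
    [[-0.0875,0.1845,0.037],[0,0,0],75],
    [[-0.0875,0.1845,0.037],[0,0,0],75],
    [[-0.0875,0.1845,0.037],[0,0,0],75],
    [[-0.0875,0.1845,0.037],[0,0,0],75],
    [[-0.0875,0.1845,0.037],[0,0,0],75],
  ],
)

```text
clock: 32.15
tcp_pos: [0.4358, 0.2898, 0.2403]
orientation: [3.141, 0.001, -0.002]
contact_force: [1.0, -0.7, -0.8]
grip_width: 0.0638
```

```bash
python3 - <<'E'
from h import *
tool();im,m=shot("wrist");cv2.imwrite("pics/w12.png",im)
for p in plates(im,m,.008): print(p)
E
```

```text
t 32.15 tcp [0.4358 0.2898 0.2403] yaw 0.0006 F [ 1.0321 -0.6751 -0.7874] w 0.0638
(array([0.4329, 0.3907]), 43.4, 61.4, np.float64(-0.257), array([315.7174,  99.2261]))
```

Call:
arm_command(
  increments=[
    [[-0.001,0.1,-0.16],[0,0,-0.267],75],
    [[-0.001,0.1,-0.16],[0,0,-0.267],75],
    [[-0.001,0.1,-0.16],[0,0,-0.267],75],
    [[-0.001,0.1,-0.16],[0,0,-0.267],75],
    [[-0.001,0.1,-0.16],[0,0,-0.267],75],
    [[-0.001,0.1,-0.19],[0,0,-0.267],75],
    [[-0.001,0.1,-0.21],[0,0,-0.267],75],
    [[-0.001,0.1,-0.221],[0,0,-0.267],75],
    [[-0.001,0.1,-0.223],[0,0,-0.267],75],
    [[-0.001,0.1,-0.223],[0,0,-0.267],75],
  ],
)

```text
clock: 33.2
tcp_pos: [0.4346, 0.3902, 0.019]
orientation: [-3.113, 0.417, -0.001]
contact_force: [0.9, 0.5, 0.3]
grip_width: 0.0639
```

Call:
arm_command(
  increments=[
    [[0,0,0],[0,0,0],35],
    [[0,0,0],[0,0,0],35],
    [[0,0,0],[0,0,0],35],
    [[0,0,0],[0,0,0],35],
    [[0,0,0],[0,0,0],35],
  ],
)

```text
clock: 33.7
tcp_pos: [0.4345, 0.3912, 0.0199]
orientation: [-3.113, 0.415, -0.003]
contact_force: [-0.0, -1.6, 5.2]
grip_width: 0.0421
```

Call:
arm_command(
  increments=[
    [[0,0,0.03],[0,0,0],35],
    [[0,0,0.08],[0,0,0],35],
    [[0,0,0.11],[0,0,0],35],
    [[0,0,0.11],[0,0,0],35],
  ],
)

```text
clock: 34.1
tcp_pos: [0.4356, 0.3934, 0.1338]
orientation: [-3.107, 0.414, -0.009]
contact_force: [1.0, 0.6, 0.1]
grip_width: 0.0421
```

Call:
arm_command(
  increments=[
    [[0.1885,-0.3325,0.005],[0,0,0.267],35],
    [[0.1885,-0.3325,0.005],[0,0,0.267],35],
    [[0.1885,-0.3325,0.005],[0,0,0.267],35],
    [[0.1885,-0.3325,0.005],[0,0,0.267],35],
    [[0.1885,-0.3325,0.005],[0,0,0.267],35],
    [[0.1885,-0.3325,0.005],[0,0,0.267],35],
    [[0.1885,-0.3325,0.005],[0,0,0.267],35],
    [[0.1885,-0.3325,0.005],[0,0,0.267],35],
    [[0.1885,-0.3325,0.005],[0,0,0.267],35],
    [[0.1885,-0.3325,0.005],[0,0,0.267],35],
  ],
)

```text
clock: 35.1
tcp_pos: [0.622, 0.0573, 0.1328]
orientation: [-3.141, 0.0, 0.001]
contact_force: [-0.6, 0.5, -1.0]
grip_width: 0.042
```

```bash
cat >> h.py <<'E'
def held(im,m,p,ztop):
    d=dots(im,m,0);c=np.array([x[0] for x in d]);print("dots",c.tolist())
    D=ray(m,c,p[2]-ztop);v=D[0]-D[1];print("gap %.4f"%np.linalg.norm(v),"plate",D.mean(0)[:2],"yaw %.3f"%np.arctan(-v[0]/v[1]),"plate-tcp",(D.mean(0)-p)[:2])
E
python3 - <<'E'
from h import *
tool();im,m=shot("wrist");cv2.imwrite("pics/w13.png",im)
p,_=tool();held(im,m,p,.0119)
for q in plates(im,m,.067): print(q)
cv2.imwrite("pics/w13c.png",im[100:440,150:500])
E
```

```text
t 35.10 tcp [0.622  0.0573 0.1328] yaw -0.0001 F [-0.6096  0.4625 -1.0358] w 0.0420
t 35.15 tcp [0.6215 0.059  0.133 ] yaw 0.0026 F [-0.157   0.3534 -0.1214] w 0.0422
dots [[317.3193403298351, 267.20839580209895], [317.57063197026025, 362.41635687732344]]
gap 0.0418 plate [0.6212 0.0574] yaw 0.002 plate-tcp [-0.0003 -0.0016]
(array([0.7394, 0.083 ]), 53.7, 54.2, np.float64(-1.57), array([545.0411, 222.9178]))
(array([0.6218, 0.1253]), 43.4, 61.2, np.float64(-0.004), array([318.8283, 135.5012]))
```

View pics/w13c.png

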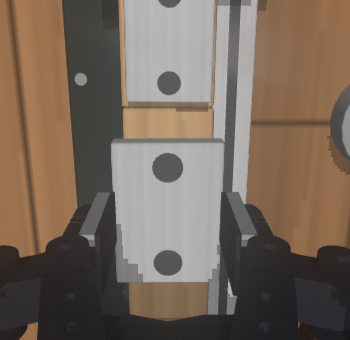

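Plate 1 is seated with wood showing all round. Plate 2 is held over block 2, and the seam between blocks 1 and 2 is at row ≈207.

```bash
cat >> h.py <<'E'
def seam(im,m,lo=190,hi=238,c0=290,c1=345):
    """dark joint between two blocks just ahead of the plate in hand, and the block's sides"""
    b=im[lo:hi,c0:c1].astype(int).sum(2).mean(1);S=cv2.cvtColor(im,cv2.COLOR_BGR2HSV)[...,1].astype(int)
    print("bright",b.astype(int).tolist());print("sat",S[lo:hi,c0:c1].mean(1).astype(int).tolist())
E
python3 - <<'E'
from h import *
im=cv2.imread("pics/w13.png");m=r.camera_model("wrist")
seam(im,m)
for rr in (204,207,208): print(rr,ray(m,[318,rr],.059)[0,1]-.034)
hsv=cv2.cvtColor(im,cv2.COLOR_BGR2HSV).astype(int)
print(hsv[225,262:285].tolist());print(hsv[225,355:375].tolist())
P=ray(m,[(273,225),(363.5,225)],.059);print(P,P.mean(0))
E
```

```text
bright [448, 458, 468, 481, 506, 533, 539, 539, 539, 538, 530, 474, 352, 334, 333, 321, 301, 279, 329, 389, 398, 418, 453, 453, 453, 452, 452, 452, 452, 452, 451, 451, 450, 450, 450, 450, 449, 450, 449, 450, 449, 450, 449, 449, 449, 449, 450, 439]
sat [2, 2, 2, 2, 2, 3, 3, 3, 3, 3, 3, 6, 38, 85, 85, 83, 80, 75, 83, 90, 91, 94, 97, 96, 97, 97, 97, 96, 97, 97, 97, 97, 97, 97, 97, 97, 97, 97, 97, 97, 97, 97, 97, 97, 97, 97, 97, 91]
204 0.05993232329911574
207 0.05831096892534551
208 0.05776893561505714
[[42, 18, 69], [45, 15, 69], [45, 15, 70], [45, 15, 69], [38, 15, 69], [38, 15, 70], [42, 18, 69], [38, 14, 71], [40, 11, 70], [38, 15, 70], [25, 21, 73], [15, 96, 157], [15, 99, 172], [16, 99, 183], [16, 101, 189], [15, 99, 190], [16, 100, 191], [16, 101, 191], [15, 100, 194], [16, 100, 191], [15, 99, 190], [15, 99, 188], [16, 97, 186]]
[[15, 96, 178], [15, 96, 176], [15, 96, 178], [15, 95, 177], [15, 97, 179], [15, 96, 180], [15, 93, 164], [15, 91, 146], [14, 53, 121], [0, 4, 178], [15, 6, 184], [0, 4, 185], [8, 6, 185], [173, 6, 184], [170, 4, 183], [0, 3, 181], [0, 3, 180], [10, 4, 182], [8, 6, 185], [0, 4, 185]]
[[0.5964 0.0824 0.059 ]
 [0.6456 0.0825 0.059 ]] [0.621  0.0824 0.059 ]
```

Call:
arm_command(
  increments=[
    [[0.0005,-0.0007,-0.03],[0,0,0],35],
    [[0.0005,-0.0007,-0.042],[0,0,0],35],
    [[0.0005,-0.0007,-0.05],[0,0,0],35],
    [[0.0005,-0.0007,-0.053],[0,0,0],35],
    [[0.0005,-0.0007,-0.055],[0,0,0],35],
    [[0.0005,-0.0007,-0.055],[0,0,0],35],
    [[0.0005,-0.0007,-0.055],[0,0,0],35],
  ],
)

```text
clock: 35.85
tcp_pos: [0.6232, 0.0578, 0.079]
orientation: [-3.141, -0.003, -0.002]
contact_force: [0.6, 0.0, -0.6]
grip_width: 0.0422
```

Call:
arm_command(
  increments=[
    [[-0.001,-0.0008,-0.001],[0,0,0],35],
    [[-0.001,-0.0008,-0.002],[0,0,0],35],
    [[-0.001,-0.0008,-0.002],[0,0,0],35],
    [[-0.001,-0.0008,-0.002],[0,0,0],35],
  ],
)

```text
clock: 36.25
tcp_pos: [0.6232, 0.0577, 0.0789]
orientation: [-3.141, -0.003, -0.006]
contact_force: [-2.7, 0.2, 13.2]
grip_width: 0.0416
```

Call:
arm_command(
  increments=[
    [[0,0,0],[0,0,0],65],
    [[0,0,0],[0,0,0],65],
    [[0,0,0],[0,0,0],65],
    [[0,0,0.03],[0,0,0],65],
    [[0,0,0.08],[0,0,0],65],
    [[-0.05,-0.1,0.22],[0,0,0],75],
    [[-0.05,-0.1,0.22],[0,0,0],75],
    [[-0.05,-0.1,0.22],[0,0,0],75],
    [[-0.05,-0.1,0.22],[0,0,0],75],
    [[-0.05,-0.1,0.22],[0,0,0],75],
  ],
)

```text
clock: 37.25
tcp_pos: [0.5726, -0.0464, 0.2996]
orientation: [3.139, -0.005, 0.008]
contact_force: [0.5, 0.2, -0.1]
grip_width: 0.0642
```

```bash
python3 - <<'E'
from h import *
tool();im,m=shot("wrist");cv2.imwrite("pics/w14.png",im)
for p in plates(im,m,.067): print(p)
for b in blocks(im,m,.059,300): print("bed",b)
E
```

```text
t 37.25 tcp [ 0.5726 -0.0464  0.2996] yaw -0.0032 F [ 0.4565  0.2472 -0.1313] w 0.0642
bed (array([ 0.6214, -0.0792]), 48, 66, np.float64(0.011))
bed (array([ 0.6212, -0.0115]), 49, 64, np.float64(-0.004))
```

```bash
python3 - <<'E'
from h import *
im=cv2.imread("pics/w14.png");m=r.camera_model("wrist");tool()
hsv=cv2.cvtColor(im,cv2.COLOR_BGR2HSV).astype(int);S,V=hsv[...,1],hsv[...,2]
for x,y in proj(m,[(.621,.057,.067),(.621,.125,.067),(.608,.057,.067),(.621,.09,.06)]): print(x,y,hsv[int(y),int(x)] if 0<=y<480 else None)
for v in (130,150,170,180):
  k=((S<25)&(V>v)).astype(np.uint8);k=cv2.morphologyEx(k,cv2.MORPH_OPEN,np.ones((5,5)))
  for c in blobs(k,400): print(v,rect(ray(m,c,.067)),c.mean(0))
E
```

```text
t 37.30 tcp [ 0.5721 -0.0448  0.2975] yaw -0.0012 F [-0.203   0.3935 -0.1799] w 0.0640
372.84717478672655 99.1424668409786 [170   4 195]
376.0401918544055 12.482822742325082 [170   4 195]
358.19816316117624 99.15374266988371 [170   4 194]
373.1783819595469 59.94365988488003 [ 13  25 166]
130 (array([ 0.6436, -0.1385]), 8.954129219055176, 90.5796890258789, np.float64(0.004641992249292182)) [387.6936 300.422 ]
130 (array([0.7428, 0.0678]), 58.77730178833008, 59.29047393798828, np.float64(1.5703132293731565)) [511.8342  84.799 ]
130 (array([0.6569, 0.0011]), 8.330709457397461, 266.26239013671875, np.float64(0.005216645716328516)) [410.0839 147.5132]
130 (array([0.6226, 0.0777]), 49.03299331665039, 113.13809204101562, np.float64(0.0025408065230441146)) [379.3147  62.0829]
150 (array([ 0.6436, -0.1385]), 8.664676666259766, 90.58110046386719, np.float64(0.005342334436212681)) [387.6821 300.422 ]
150 (array([0.7414, 0.0574]), 29.92051887512207, 58.90726852416992, np.float64(1.4205961718432993)) [510.8377  97.466 ]
150 (array([0.657 , 0.0016]), 8.118062973022461, 265.14910888671875, np.float
[... 451 characters left out ...]
7195587158203, 265.14910888671875, np.float64(0.005216645716328516)) [410.3262 147.0116]
170 (array([0.6198, 0.1157]), 36.885372161865234, 42.41029357910156, np.float64(1.570312963057047)) [374.0085  26.3093]
180 (array([ 0.644 , -0.1447]), 7.481531143188477, 73.4046859741211, np.float64(0.007467043885175162)) [387.3819 306.8819]
180 (array([0.6205, 0.0593]), 41.951148986816406, 58.966094970703125, np.float64(0.005288970305572738)) [372.41    94.5267]
180 (array([0.657 , 0.0016]), 7.5510430335998535, 265.1374206542969, np.float64(0.0057744057954967065)) [410.1808 146.7645]
180 (array([0.6198, 0.1157]), 36.885372161865234, 41.958675384521484, np.float64(1.570312963057047)) [374.0255  26.1319]
```

Call:
arm_command(
  increments=[
    [[-0.15,-0.25,0],[0,0,0],75],
    [[-0.15,-0.25,0],[0,0,0],75],
    [[-0.15,-0.25,0],[0,0,0],75],
    [[-0.15,-0.25,0],[0,0,0],75],
    [[-0.15,-0.25,0],[0,0,0],75],
    [[-0.15,-0.25,0],[0,0,0],75],
  ],
)

```text
clock: 37.9
tcp_pos: [0.4199, -0.2945, 0.2946]
orientation: [-3.14, -0.003, 0.003]
contact_force: [0.3, -0.8, 0.5]
grip_width: 0.0642
```

Call:
arm_command(
  increments=[
    [[0,-0.195,-0.055],[0,0,0],75],
    [[0,-0.195,-0.055],[0,0,0],75],
    [[0,-0.195,-0.055],[0,0,0],75],
    [[0,-0.195,-0.055],[0,0,0],75],
    [[0,-0.195,-0.055],[0,0,0],75],
    [[0,-0.195,-0.055],[0,0,0],75],
    [[0,-0.195,-0.055],[0,0,0],75],
    [[0,-0.195,-0.055],[0,0,0],75],
  ],
)

```text
clock: 38.7
tcp_pos: [0.423, -0.4861, 0.2416]
orientation: [-3.141, -0.008, -0.001]
contact_force: [0.9, -0.2, 0.7]
grip_width: 0.0643
```

```bash
python3 - <<'E'
from h import *
tool();im,m=shot("wrist");cv2.imwrite("pics/w15.png",im)
for p in plates(im,m,.016): print(p)
E
```

```text
t 38.70 tcp [ 0.423  -0.4861  0.2416] yaw 0.0053 F [ 0.8541 -0.2487  0.6789] w 0.0643
(array([ 0.4206, -0.3894]), 44.6, 63.7, np.float64(0.235), array([315.96, 105.48]))
```

Call:
arm_command(
  increments=[
    [[-0.0005,0.0997,-0.16],[0,0,0.243],75],
    [[-0.0005,0.0997,-0.16],[0,0,0.243],75],
    [[-0.0005,0.0997,-0.16],[0,0,0.243],75],
    [[-0.0005,0.0997,-0.16],[0,0,0.243],75],
    [[-0.0005,0.0997,-0.16],[0,0,0.243],75],
    [[-0.0005,0.0997,-0.18],[0,0,0.243],75],
    [[-0.0005,0.0997,-0.2],[0,0,0.243],75],
    [[-0.0005,0.0997,-0.212],[0,0,0.243],75],
    [[-0.0005,0.0997,-0.217],[0,0,0.243],75],
    [[-0.0005,0.0997,-0.217],[0,0,0.243],75],
  ],
)

```text
clock: 39.75
tcp_pos: [0.4214, -0.3888, 0.0246]
orientation: [3.118, 0.384, 0.0]
contact_force: [0.9, 0.3, -0.2]
grip_width: 0.0644
```

Call:
arm_command(
  increments=[
    [[0,0,0],[0,0,0],70],
    [[0,0,0],[0,0,0],70],
  ],
)

```text
clock: 39.95
tcp_pos: [0.4218, -0.389, 0.0253]
orientation: [3.117, 0.384, 0.002]
contact_force: [0.0, 0.3, 0.8]
grip_width: 0.0599
```

Call:
arm_command(
  increments=[
    [[0,0,0],[0,0,0],35],
    [[0,0,0],[0,0,0],35],
    [[0,0,0],[0,0,0],35],
    [[0,0,0],[0,0,0],35],
    [[0,0,0.03],[0,0,0],35],
    [[0,0,0.07],[0,0,0],35],
    [[0,0,0.11],[0,0,0],35],
  ],
)

```text
clock: 40.65
tcp_pos: [0.4208, -0.3882, 0.1354]
orientation: [-3.117, -0.384, 0.001]
contact_force: [1.7, -1.3, -0.4]
grip_width: 0.0426
```

Call:
arm_command(
  increments=[
    [[0.15,0.3,0],[0,0,-0.243],35],
    [[0.15,0.3,0],[0,0,-0.243],35],
    [[0.15,0.3,0],[0,0,-0.243],35],
    [[0.15,0.3,0],[0,0,-0.243],35],
    [[0.15,0.3,0],[0,0,-0.243],35],
    [[0.15,0.3,0],[0,0,-0.243],35],
    [[0.15,0.3,0],[0,0,-0.243],35],
  ],
)

```text
clock: 41.35
tcp_pos: [0.5724, -0.0846, 0.135]
orientation: [-3.14, -0.008, -0.002]
contact_force: [-0.6, 0.3, -0.9]
grip_width: 0.0426
```

Call:
arm_command(
  increments=[
    [[0.0513,0.0785,0],[0,0,0],35],
    [[0.0513,0.0785,0],[0,0,0],35],
    [[0.0513,0.0785,0],[0,0,0],35],
    [[0.0513,0.0785,0],[0,0,0],35],
    [[0.0513,0.0785,0],[0,0,0],35],
    [[0.0513,0.0785,0],[0,0,0],35],
  ],
)

```text
clock: 41.95
tcp_pos: [0.6219, -0.0122, 0.1341]
orientation: [3.14, -0.001, -0.001]
contact_force: [0.4, -0.7, -0.2]
grip_width: 0.0428
```

```bash
sed -i 's/def shot(n):/def shot(n):\n    r.T0=r.get_obs()["tcp_pos"] if 0 else None/' h.py; python3 - <<'E'
from h import *
p,_=tool();im,m=shot("wrist");cv2.imwrite("pics/w16.png",im)
held(im,m,p,.009)
seam(im,m)
for rr in (204,206,208,210): print(rr,ray(m,[318,rr],.059)[0,1]-.034)
for q in plates(im,m,.067): print(q)
hsv=cv2.cvtColor(im,cv2.COLOR_BGR2HSV).astype(int);w=np.where((hsv[228,240:400,1]>80)&(hsv[228,240:400,2]>140))[0]+240
print(w[0],w[-1],ray(m,[(w[0],228),(w[-1]+1,228)],.059))
E
```

```text
t 41.95 tcp [ 0.6219 -0.0122  0.1341] yaw -0.0005 F [ 0.4384 -0.7098 -0.2411] w 0.0428
dots [[316.76710334788936, 267.3333333333333], [317.9873873873874, 364.1135135135135]]
gap 0.0418 plate [ 0.6211 -0.0112] yaw 0.011 plate-tcp [-0.0008  0.001 ]
bright [493, 519, 544, 545, 545, 545, 545, 532, 448, 329, 337, 333, 320, 301, 252, 283, 344, 445, 454, 455, 446, 457, 457, 457, 457, 457, 457, 456, 455, 455, 454, 455, 454, 454, 454, 454, 454, 454, 454, 454, 454, 454, 454, 454, 454, 454, 453, 433]
sat [3, 3, 3, 3, 3, 3, 3, 3, 9, 56, 87, 86, 84, 81, 70, 77, 88, 96, 97, 97, 97, 97, 97, 97, 97, 97, 97, 97, 97, 98, 97, 97, 97, 98, 97, 97, 97, 97, 97, 98, 98, 97, 97, 97, 97, 97, 97, 86]
204 -0.011559192712016365
206 -0.012645383439156187
208 -0.013734775248727078
210 -0.014827382312342721
(array([0.6225, 0.0573]), 43.5, 61.0, np.float64(0.005), array([320.1911, 132.4988]))
(array([0.7394, 0.0689]), 53.7, 54.6, np.float64(1.571), array([562.845 , 109.2432]))
274 362 [[0.5972 0.0092 0.059 ]
 [0.6459 0.0092 0.059 ]]
```

Call:
arm_command(
  increments=[
    [[-0.0005,-0.0015,-0.03],[0,0,0],35],
    [[-0.0005,-0.0015,-0.045],[0,0,0],35],
    [[-0.0005,-0.0015,-0.053],[0,0,0],35],
    [[-0.0005,-0.0015,-0.0555],[0,0,0],35],
    [[-0.0005,-0.0015,-0.0555],[0,0,0],35],
    [[-0.0005,-0.0015,-0.0555],[0,0,0],35],
  ],
)

```text
clock: 42.6
tcp_pos: [0.6226, -0.0113, 0.0796]
orientation: [-3.141, -0.003, -0.002]
contact_force: [0.4, 0.8, -0.1]
grip_width: 0.043
```

Call:
arm_command(
  increments=[
    [[0,-0.0015,0],[0,0,0],35],
    [[0,-0.0015,0],[0,0,0],35],
    [[0,-0.0015,-0.002],[0,0,0],35],
    [[0,-0.0015,-0.004],[0,0,0],35],
    [[0,-0.0015,-0.005],[0,0,0],35],
    [[0,-0.0015,-0.005],[0,0,0],35],
  ],
)

```text
clock: 43.2
tcp_pos: [0.6223, -0.0131, 0.0762]
orientation: [3.14, 0.003, 0.001]
contact_force: [-7.2, -1.5, 20.2]
grip_width: 0.0427
```

Call:
arm_command(
  increments=[
    [[0,0,0],[0,0,0],65],
    [[0,0,0],[0,0,0],65],
    [[0,0,0],[0,0,0],65],
    [[0,0,0.03],[0,0,0],65],
    [[0,0,0.08],[0,0,0],65],
    [[-0.05,-0.12,0.17],[0,0,0],75],
    [[-0.05,-0.12,0.17],[0,0,0],75],
    [[-0.05,-0.12,0.17],[0,0,0],75],
    [[-0.05,-0.12,0.17],[0,0,0],75],
  ],
)

```text
clock: 44.1
tcp_pos: [0.5717, -0.1395, 0.2465]
orientation: [3.137, -0.01, 0.005]
contact_force: [0.7, -0.4, -0.6]
grip_width: 0.0643
```

Call:
arm_command(
  increments=[
    [[-0.15,-0.355,-0.005],[0,0,0],75],
    [[-0.15,-0.355,-0.005],[0,0,0],75],
    [[-0.15,-0.355,-0.005],[0,0,0],75],
    [[-0.15,-0.355,-0.005],[0,0,0],75],
    [[-0.15,-0.355,-0.005],[0,0,0],75],
    [[-0.15,-0.355,-0.005],[0,0,0],75],
    [[-0.15,-0.355,-0.005],[0,0,0],75],
    [[-0.15,-0.355,-0.005],[0,0,0],75],
    [[-0.15,-0.355,-0.005],[0,0,0],75],
    [[-0.15,-0.355,-0.005],[0,0,0],75],
  ],
)

```text
clock: 45.1
tcp_pos: [0.4217, -0.4882, 0.2378]
orientation: [-3.14, -0.001, 0.0]
contact_force: [0.8, 0.3, 0.7]
grip_width: 0.064
```

```bash
python3 - <<'E'
from h import *
tool();im,m=shot("wrist");cv2.imwrite("pics/w17.png",im)
for p in plates(im,m,.008): print(p)
E
```

```text
t 45.10 tcp [ 0.4217 -0.4882  0.2378] yaw 0.0005 F [0.8259 0.2889 0.6969] w 0.0640
(array([ 0.4199, -0.3909]), 43.4, 61.3, np.float64(0.231), array([316.6552, 104.1509]))
```

Call:
arm_command(
  increments=[
    [[-0.001,0.098,-0.16],[0,0,0.24],75],
    [[-0.001,0.098,-0.16],[0,0,0.24],75],
    [[-0.001,0.098,-0.16],[0,0,0.24],75],
    [[-0.001,0.098,-0.16],[0,0,0.24],75],
    [[-0.001,0.098,-0.16],[0,0,0.24],75],
    [[-0.001,0.098,-0.18],[0,0,0.24],75],
    [[-0.001,0.098,-0.205],[0,0,0.24],75],
    [[-0.001,0.098,-0.217],[0,0,0.24],75],
    [[-0.001,0.098,-0.22],[0,0,0.24],75],
    [[-0.001,0.098,-0.22],[0,0,0.24],75],
  ],
)

```text
clock: 46.15
tcp_pos: [0.4217, -0.3901, 0.0195]
orientation: [3.118, 0.38, 0.001]
contact_force: [-0.6, -0.4, 0.2]
grip_width: 0.0641
```

Call:
arm_command(
  increments=[
    [[0,0,0],[0,0,0],35],
    [[0,0,0],[0,0,0],35],
    [[0,0,0],[0,0,0],35],
    [[0,0,0],[0,0,0],35],
    [[0,0,0],[0,0,0],35],
  ],
)

```text
clock: 46.65
tcp_pos: [0.4218, -0.3906, 0.0204]
orientation: [3.117, 0.379, 0.002]
contact_force: [-0.9, 0.7, 5.6]
grip_width: 0.0422
```

Call:
arm_command(
  increments=[
    [[0,0,0.03],[0,0,0],35],
    [[0,0,0.07],[0,0,0],35],
    [[0,0,0.115],[0,0,0],35],
  ],
)

```text
clock: 46.95
tcp_pos: [0.4204, -0.3897, 0.135]
orientation: [-3.117, -0.379, 0.001]
contact_force: [0.3, -0.8, -0.4]
grip_width: 0.0417
```

Call:
arm_command(
  increments=[
    [[0.201,0.311,0],[0,0,-0.24],35],
    [[0.201,0.311,0],[0,0,-0.24],35],
    [[0.201,0.311,0],[0,0,-0.24],35],
    [[0.201,0.311,0],[0,0,-0.24],35],
    [[0.201,0.311,0],[0,0,-0.24],35],
    [[0.201,0.311,0],[0,0,-0.24],35],
    [[0.201,0.311,0],[0,0,-0.24],35],
    [[0.201,0.311,0],[0,0,-0.24],35],
    [[0.201,0.311,0],[0,0,-0.24],35],
    [[0.201,0.311,0],[0,0,-0.24],35],
  ],
)

```text
clock: 47.95
tcp_pos: [0.622, -0.0791, 0.1342]
orientation: [3.141, 0.004, 0.0]
contact_force: [-0.4, -0.1, -1.3]
grip_width: 0.0422
```

Call:
arm_command(
  increments=[
    [[0,0,0],[0,0,0],35],
    [[0,0,0],[0,0,0],35],
    [[0,0,0],[0,0,0],35],
  ],
)

```text
clock: 48.25
tcp_pos: [0.6216, -0.0806, 0.1339]
orientation: [3.141, -0.0, -0.0]
contact_force: [-0.4, 0.8, -0.4]
grip_width: 0.0422
```

```bash
python3 - <<'E'
from h import *
p,_=tool();im,m=shot("wrist");cv2.imwrite("pics/w18.png",im)
held(im,m,p,.0124)
seam(im,m)
for rr in (204,206,208,210): print(rr,ray(m,[318,rr],.059)[0,1]-.034)
for q in plates(im,m,.067): print(q)
hsv=cv2.cvtColor(im,cv2.COLOR_BGR2HSV).astype(int);w=np.where((hsv[228,240:400,1]>80)&(hsv[228,240:400,2]>140))[0]+240
print(w[0],w[-1],ray(m,[(w[0],228),(w[-1]+1,228)],.059))
E
```

```text
t 48.25 tcp [ 0.6216 -0.0806  0.1339] yaw -0.0000 F [-0.4065  0.8299 -0.4367] w 0.0422
dots [[317.46444780635403, 265.5461422087746], [317.26603773584907, 360.5566037735849], [317.38244766505636, 391.44444444444446]]
gap 0.0418 plate [ 0.6208 -0.0921] yaw -0.002 plate-tcp [-0.0008 -0.0115]
bright [469, 478, 490, 505, 534, 562, 561, 561, 561, 562, 549, 459, 325, 301, 263, 302, 324, 339, 382, 472, 472, 472, 472, 471, 471, 471, 471, 470, 470, 469, 469, 469, 469, 468, 468, 469, 468, 468, 468, 468, 468, 468, 469, 468, 468, 468, 447, 353]
sat [2, 2, 2, 2, 3, 3, 3, 3, 3, 3, 3, 8, 52, 76, 65, 77, 81, 84, 90, 96, 96, 96, 96, 96, 96, 96, 96, 97, 96, 96, 96, 96, 96, 96, 96, 96, 96, 97, 96, 96, 97, 96, 96, 97, 96, 96, 86, 7]
204 -0.07984832716264388
206 -0.08093315477575239
208 -0.08202117243418452
210 -0.0831123942296357
(array([ 0.6217, -0.0126]), 43.4, 61.2, np.float64(0.014), array([319.1636, 135.757 ]))
275 363 [[ 0.5975 -0.0591  0.059 ]
 [ 0.6462 -0.0591  0.059 ]]
```

View pics/w18.png

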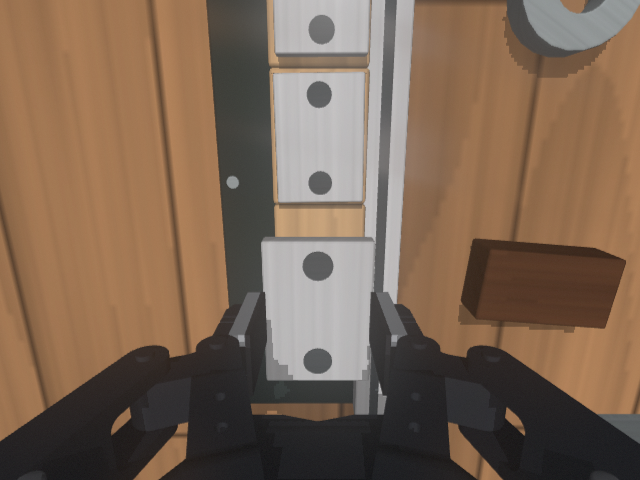

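Plate 4 is held over block 4, with its dots at (317,266) and (317,361) and the seam at row 204. Plates 2 and 3 show wood all round.

Call:
arm_command(
  increments=[
    [[0.0005,-0.0005,-0.03],[0,0,0],35],
    [[0.0005,-0.0005,-0.045],[0,0,0],35],
    [[0.0005,-0.0005,-0.051],[0,0,0],35],
    [[0.0005,-0.0005,-0.053],[0,0,0],35],
    [[0.0005,-0.0005,-0.053],[0,0,0],35],
    [[0.0005,-0.0005,-0.053],[0,0,0],35],
  ],
)

```text
clock: 48.9
tcp_pos: [0.6231, -0.0795, 0.0817]
orientation: [3.142, 0.003, 0.002]
contact_force: [1.4, -0.5, -0.8]
grip_width: 0.0421
```

Call:
arm_command(
  increments=[
    [[-0.0005,-0.001,0],[0,0,0],35],
    [[-0.0005,-0.001,0],[0,0,0],35],
    [[-0.0005,-0.001,-0.002],[0,0,0],35],
    [[-0.0005,-0.001,-0.0035],[0,0,0],35],
    [[-0.0005,-0.001,-0.0035],[0,0,0],35],
    [[-0.0005,-0.001,-0.0035],[0,0,0],35],
  ],
)

```text
clock: 49.5
tcp_pos: [0.6225, -0.0807, 0.0793]
orientation: [3.14, 0.003, 0.002]
contact_force: [-5.0, -0.1, 14.2]
grip_width: 0.0418
```

Call:
arm_command(
  increments=[
    [[0,0,0],[0,0,0],65],
    [[0,0,0],[0,0,0],65],
    [[0,0,0],[0,0,0],65],
    [[0,0,0.03],[0,0,0],65],
    [[0,0,0.08],[0,0,0],65],
    [[0,0,0.13],[0,0,0],65],
    [[-0.04,-0.02,0.28],[0,0,0],65],
    [[-0.04,-0.02,0.28],[0,0,0],65],
    [[-0.04,-0.02,0.28],[0,0,0],65],
    [[-0.04,-0.02,0.28],[0,0,0],65],
  ],
)

```text
clock: 50.5
tcp_pos: [0.5835, -0.101, 0.3639]
orientation: [3.139, 0.001, 0.015]
contact_force: [-0.0, 0.8, 0.2]
grip_width: 0.0557
```

Call:
arm_command(
  increments=[
    [[0,0,0],[0,0,0],65],
    [[0,0,0],[0,0,0],65],
    [[0,0,0],[0,0,0],65],
    [[0,0,0],[0,0,0],65],
  ],
)

```text
clock: 50.9
tcp_pos: [0.5816, -0.1004, 0.3555]
orientation: [-3.141, -0.004, 0.004]
contact_force: [0.5, -0.2, 0.2]
grip_width: 0.0554
```

```bash
python3 - <<'E'
from h import *
tool();im,m=shot("wrist");cv2.imwrite("pics/w19.png",im);tool()
hsv=cv2.cvtColor(im,cv2.COLOR_BGR2HSV).astype(int);H,S,V=[hsv[...,i] for i in range(3)]
for i in range(4):
    y0=.1245-.068*i
    c=proj(m,[(.6215,y0,.067)])[0].round().astype(int);x,y=c
    if not 0<=y<480: continue
    # column/row profiles through the plate centre offset from dots
    g=(S<40).astype(int)
    def run(v,s):
        a=s
        while a>0 and v[a-1]: a-=1
        b=s
        while b<len(v)-1 and v[b+1]: b+=1
        return a,b+1
    l,rr=run(g[y],x); t,b=run(g[:,x+12],y)
    P=ray(m,[(l,y),(rr,y),(x+12,t),(x+12,b)],.067)
    k=((S>70)&(H<30)).astype(int)
    # block edges: first dark/grey beyond wood
    l2=l-1
    while k[y,l2]: l2-=1
    r2=rr+1
    while r2<639 and k[y,r2]: r2+=1
    Q=ray(m,[(l2+1,y),(r2,y)],.059)
    print(i,"px",l2+1,l,rr,r2,"rows",t,b,"plate x %.4f w %.4f y %.4f l %.4f | block x %.4f w %.4f"%(P[:2,0].mean(),P[1,0]-P[0,0],P[2:,1].mean(),P[2,1]-P[3,1],Q[:,0].mean(),Q[1,0]-Q[0,0]))
x,y,w,h=290,0,160,330
cv2.imwrite("pics/w19c.png",cv2.resize(im[y:y+h,x:x+w],None,fx=1.8,fy=1.8,interpolation=cv2.INTER_CUBIC))
E
```

```text
t 50.90 tcp [ 0.5816 -0.1004  0.3555] yaw 0.0026 F [ 0.5384 -0.1838  0.2165] w 0.0554
t 50.95 tcp [ 0.5818 -0.1003  0.3558] yaw 0.0025 F [ 0.1276 -0.013  -0.2934] w 0.0556
1 px 339 339 404 452 rows 11 81 plate x 0.6332 w 0.0647 y 0.0564 l 0.0631 | block x 0.6585 w 0.1147
2 px 334 337 379 380 rows 89 151 plate x 0.6219 w 0.0439 y -0.0135 l 0.0617 | block x 0.6217 w 0.0490
3 px 332 336 376 377 rows 156 213 plate x 0.6219 w 0.0438 y -0.0806 l 0.0621 | block x 0.6210 w 0.0502
```

View pics/w19c.png

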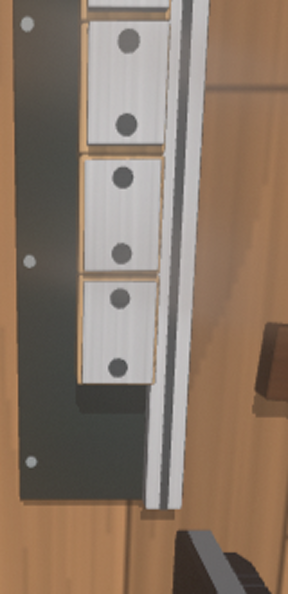

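Plates 3 and 4 show an even margin. One last overall look with the camera above the row:

Call:
arm_command(
  increments=[
    [[0.04,0.06,0.01],[0,0,0],65],
    [[0.04,0.06,0.01],[0,0,0],65],
    [[0.04,0.06,0.01],[0,0,0],65],
    [[0.04,0.06,0.01],[0,0,0],65],
    [[0.04,0.06,0.01],[0,0,0],65],
    [[0.04,0.06,0.01],[0,0,0],65],
    [[0.04,0.06,0.01],[0,0,0],65],
  ],
)

```text
clock: 51.65
tcp_pos: [0.6217, -0.0417, 0.3672]
orientation: [3.141, 0.001, -0.0]
contact_force: [-0.1, -0.1, -0.4]
grip_width: 0.0555
```

```bash
python3 - <<'E'
from h import *
tool();im,m=shot("wrist");cv2.imwrite("pics/w20.png",im)
hsv=cv2.cvtColor(im,cv2.COLOR_BGR2HSV).astype(int);H,S,V=[hsv[...,i] for i in range(3)]
k=((S<25)&(V>165)).astype(np.uint8);k=cv2.morphologyEx(k,cv2.MORPH_OPEN,np.ones((3,3)))
for c in blobs(k,400): 
    d=rect(ray(m,c,.067))
    if 36<d[1]<52 and 50<d[2]<70: print("plate",d)
for c in (310,330):
    print([int(v) for v in im[:300:1,c].astype(int).sum(1)][60:250]) if 0 else None
# dark seams: project predicted positions
print(proj(m,[(.6215,.159-.068*i,.059) for i in range(5)]))
cv2.imwrite("pics/w20c.png",cv2.resize(im[0:300,260:420],None,fx=2,fy=2,interpolation=cv2.INTER_CUBIC))
E
```

```text
t 51.65 tcp [ 0.6217 -0.0417  0.3672] yaw 0.0003 F [-0.0956 -0.0924 -0.3965] w 0.0555
plate (array([ 0.6214, -0.0802]), 42.66581344604492, 60.17921829223633, np.float64(0.0008393817572702744))
plate (array([ 0.6214, -0.0123]), 42.923492431640625, 59.61201858520508, np.float64(0.0007040933039312858))
plate (array([0.6222, 0.0572]), 42.92283248901367, 60.387428283691406, np.float64(0.00044751697840217375))
plate (array([0.6217, 0.1253]), 42.56171798706055, 60.54065704345703, np.float64(-0.003728825000274938))
[[318.43     2.8165]
 [318.3541  75.5224]
 [318.285  141.7757]
 [318.2217 202.399 ]
 [318.1636 258.0805]]
```

View pics/w20c.png

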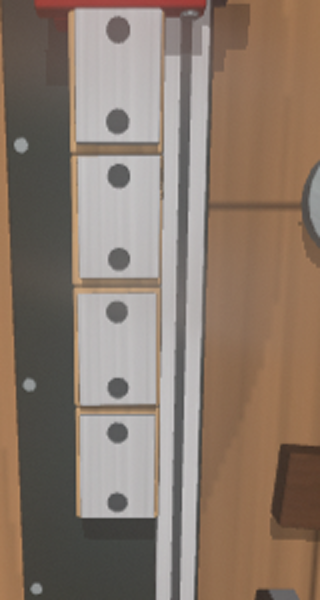

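All four plates are centred to within about 1.5 mm. The seams are at rows 76.5, 142 and 203, the row touches the flag, and the flag is still down. Handing in.

```bash
python3 -c "
from bench import r
print(r.hand_in())"
```

```text
the job is handed in; nothing more can be done
None
```

The job is done and handed in at about 52 s of the 210 s allowed. I pressed the red stop down to its end stop, which I felt as 14.5 N of resistance. I then set all four blocks against the fence, pushed them end to end against the stop, and laid one plate on each. There was no plate left over.

**Last wrist-camera check, just before handing in:**

| Block | Plate centre along fence, y (m) | Block centre along fence, y (m) |
|---|---|---|
| 1 (at the stop) | 0.1253 | about 0.124 |
| 2 | 0.0572 | about 0.0565 |
| 3 | −0.0123 | about −0.0118 |
| 4 | −0.0802 | about −0.080 |

- **Centring:** the plates are about 1.5 mm or less off centre, against the 4 mm allowed, and square to about 0.004 rad.
- **Row:** the joints are closed, block 1 touches the flag, and the flag was still down.
- **Gripper:** it was clear of everything at hand-in.

**Disagreements:**
- Right after I placed it, block 1 measured about 2.5 mm short of the stop. Pushing the later blocks closed that gap.
- Readings of plate 3 differed by about 1 mm between views.
- Plate 2 sits about 1 mm toward the fence.

I saw no knocked block and no grip slip. I did not measure the bystanders again at the end; those in view looked undisturbed.

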